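# Load the resin curing station

## Robot

A 6-joint arm with a two-finger parallel gripper is mounted at the origin on the work surface. World frame = base frame: x ahead of the robot, y to its left, z up, the work surface at z = 0. Lengths are in m, angles in rad, forces in N, time in s.
With the tool pointing down it reaches from about 0.325 to 0.875 m from the base axis. Payload 4.4 kg.
Tool frame: the origin (TCP) lies at the very end of the fingers, on their centre line; the grasp point (between the pads) lies behind it (env.tcp_to_grasp is the z of the grasp point in the tool frame, in m); z points along the fingers, y is the line along which they close (so a half turn about z gives the same grasp; the last joint's range is limited). The gripper opens to 85 mm and grips with 20 to 120 N. Pads are 22 mm wide; open, the fingers measure 114 mm over their backs; the gripper's body (76 mm by 85 mm) begins 54 mm behind the grasp point. The pads swing forward as they close: fully open they stand 13 mm farther back than shut.
Start: joints at [0.952, 0.207, 1.542, -0, 1.393, -0.15], TCP at [0.26, 0.513, 0.231] pointing down, gripper open.
Joint ranges: [-2.73, 2.73], [-0.86, 2.22], [0.23, 2.46], [-1.11, 4.25], [0.08, 2.63], [-2.82, 2.82]. Speed limits (rad/s): [2.79, 2.79, 3.14, 3.14, 3.14, 3.14].

## Interface

Orientations are given as a unit quaternion [w, x, y, z].
In Python, from workcell import sensors, cams, hand_in, finder, env gives the robot as it stands.
- The arm moves only by the tool apply_moves, never from a script. Its arguments are lists of equal length, an entry for each row: "xyz": the shift along the world's x, y, z in m, a list of three; "delta_rot": the turn, a rotation vector about the world's x, y, z in degrees, a list of three; "claw": the opening, from 0 (shut) to 1 (fully open). In form: {"xyz": [[x, y, z], ...], "delta_rot": [[rx, ry, rz], ...], "claw": [claw, ...]}. A call has 1 to 5 rows; each row shifts and turns the commanded pose from where the row before left it; what a row does not reach is not made up. A row lasts 1/10 s, in which the tool goes at most 50 mm and 8.59 degrees, less where a joint would pass 70% of its speed; a pose out of reach is approached as far as the arm can. A call is refused whole if a number of a shift passes 0.05 or a number of a turn 8.59, either way. A call with a gripper value outside its range is refused whole. The fingers move at their own pace and stop on an object; "force" is the grip in N (left out, the last holds). Time passes only in rows, so rows that do not move let the fingers close. It gives the time, the measured TCP pose, the force, the opening and the grip force at its end, in the units of the state.
- sensors.read_state(): the state, without advancing time (a new reading comes with each control period).
- cams.read_camera(name): name is "scene" or "top" or "wrist"; returns the picture (420x560x3 uint8, red, green, blue); there is no depth.
- cams.get_calibration(name): a dict with "intrinsics" (3x3 intrinsics, pixels), "eye" and "rotation" of the camera in the world; the wrist camera has in their place "hand_eye" (4x4, takes a point from camera to tool coordinates, whose origin is the TCP and whose axes are the flange's). Camera axes: x right, y up, looking along -z (the intrinsics and any distortion apply to the point x, -y, -z); pixel columns grow to the right and rows downward; lengths in m; the calibration is good to about 2 mm. A picture is of the moment at which its call begins: read the wrist's pose just before it. get_calibration takes no time and is no camera call.
- hand_in(): hands the job in; it is judged then, once.
Trained networks look in the newest picture that a camera, given by its name, has taken for a name from the list of things; names that differ only in an ending like _2 or _b are one class to them, and where a whole thing is asked for, a point or a joint stands for the part that bears it (a point fixed in the world has none). Each returns a list of dicts, best first, with "score" (0 to 1); they miss things now and then, are a little off and sometimes report something else, mostly with a low value. They report only what shows in the picture. A call takes as long as a camera call. They do not tell look-alikes from the thing itself.
- finder.find_in(camera, label): "position" ([x, y, z] in m, in world coordinates, good to about 4 mm: the middle of the surface that is visible of it).
- finder.trace(camera, label): "pixels" (420x560 bool, what is visible of it).
The state is a dict: "time": time; "joints": joint angles; "qd": joint speeds; "joint_torque": joint torques, N m; "tool_pos": TCP position; "tcp_rot": TCP orientation; "wrist_force": force on the tool from outside, world axes, zero at the start; "wrist_torque": the same for the moment, N m; "width": opening from 0.0 (shut) to 1.0 (fully open); "gripper_force": force on a finger pad.
Only numpy, scipy, OpenCV 4.12 (cv2) and the standard library are available. Lean on these libraries where they do the work, as an engineer would, in place of code of your own. Each camera call takes 0.05 s, during which the arm holds its last target. There are 200 camera calls.

## Task

Load the curing station with all the fresh prints on the table: snap every printed clip fully home onto the rack's round bar, anywhere along it, and stand every printed tower upright on the round curing plate, its foot wholly on the plate and steady without wobble. When everything is loaded, press the green start button and let it spring back; the prints must still be in place at the end. Leave all the other things on the bench where they are.

Things in the scene. Friction and masses are not known exactly. Their poses are not given: they have to be found in the camera images.
- clip1: blue sprung clip, 28 g, 28 mm (x) x 34 mm (y) x 60 mm tall; may be absent. Origin: centre of its round seat; x along the seat, z up. Two sprung arms hang down, mouth 16 mm wide between the lips, feet 15 mm below the origin (it stands on them at the start). Grip tab 14 mm thick (y), 28 mm long (x), from 19 to 45 mm above the origin, on a block 11 to 19 mm above it that bears on the bar when home
- clip2: green sprung clip, otherwise the same as clip1; may be absent. Pushed straight down over the bar, the arms of a clip spread to about 42 mm across, take about 10 N (15 N at most), and snap shut under the bar when the clip's origin reaches the bar's axis; friction then holds it as left
- clip3: yellow sprung clip, otherwise the same as clip1; may be absent
- clip4: red sprung clip, otherwise the same as clip1; may be absent
- tower1: black printed lattice tower, 50 to 75 g, 125 mm tall. Origin: centre of the foot's underside; z up its axis to the tip. Foot 36 x 36 x 6 mm, legs narrowing to the shaft, straight shaft 16 x 16 mm from 45 to 95 mm above the foot, tip 10 x 10 mm. Starts lying on a flat side, tip slantwise back towards the robot and the middle, axis 19 mm high at the foot and sinking 6 degrees to the tip
- tower2: light grey printed tower, otherwise the same as tower1 (square in plan, centre of mass about 40 mm above the foot)
- bar (a point): middle of the rack's round steel bar: 22 mm diameter, fixed, level, along this point's x, clear for 110 mm to either side between two end posts (tops 15 mm above the axis); the axis is 85 mm above the table; the rack's steel foot is 260 x 70 x 10 mm. Stands left or right
- plate_top (a point): centre of the top of the round white curing plate with violet rim: fixed, 170 mm diameter, top 12 mm above the table, flat
- start (a joint): green round start button, 28 mm across, on top of the grey control box: 0 = up, 0.006 m = fully down (about 5 N); springs back
- start_top (a point): centre of the button's top face, about 52 mm above the table; moves with the button. The grey box under it is fixed, 70 x 90 mm and 30 mm tall
- jar: bystander, not to be disturbed: amber glass jar with white lid, 54 mm across, 70 mm tall, standing; origin under its centre
- gear: bystander, not to be disturbed: small orange printed gear, 38 mm across, 12 mm thick, lying flat; origin under its centre
- scraper: bystander, not to be disturbed: scraper with red handle, 190 mm long, lying
- driver: bystander, not to be disturbed: screwdriver with yellow handle, 170 mm long, lying
- cup: bystander, not to be disturbed: grey plastic cup, 68 mm across the rim, 70 mm tall; origin under its centre
Mind the look-alikes: they are no part of the job. Leave any yellow look-alike of the part that bears start alone.

How it is judged:
On the way, in this order (a step that is already met when the one before it is completed fails the run):
1. every clip is snapped home on the bar and every tower stands steady on the plate (y of clip1 in the frame of bar between -0.003 and 0.003 m and z of clip1 in the frame of bar between -0.003 and 0.003 m and x of clip1 in the frame of bar between -0.105 and 0.105 m and angle between the x axis of each of clip1, clip2, clip3, clip4 and the x axis of bar, either way round below 0.12 rad and linear speed of each of clip1, clip2, clip3, clip4 below 0.05 m/s and y of clip2 in the frame of bar between -0.003 and 0.003 m and z of clip2 in the frame of bar between -0.003 and 0.003 m and x of clip2 in the frame of bar between -0.105 and 0.105 m and y of clip3 in the frame of bar between -0.003 and 0.003 m and z of clip3 in the frame of bar between -0.003 and 0.003 m and x of clip3 in the frame of bar between -0.105 and 0.105 m and y of clip4 in the frame of bar between -0.003 and 0.003 m and z of clip4 in the frame of bar between -0.003 and 0.003 m and x of clip4 in the frame of bar between -0.105 and 0.105 m and angle between each of tower1, tower2's own z axis and vertical below 0.05 rad and horizontal distance between each of tower1, tower2 and plate_top below 0.067 m and z of tower1 in the frame of plate_top between -0.003 and 0.003 m and linear speed of each of tower1, tower2 below 0.02 m/s and angular speed of each of tower1, tower2 below 0.2 rad/s and z of tower2 in the frame of plate_top between -0.003 and 0.003 m), for 0.3 s.
2. the start button is pressed (value of joint start above 0.004 m).
At the end, for the whole second after the job is handed in: Each clip: seat centre within 3 mm of the bar's axis, between the posts, aligned within 0.12 rad. Each tower: upright within 0.05 rad, at rest, foot on the plate top within 3 mm, origin within 67 mm of its centre. The button was pressed after that and is up again (all of step 1 and value of joint start below 0.002 m); the robot touches nothing.
It fails at once if a bystander is moved more than 40 mm (distance of any of jar, gear, scraper, driver, cup from where it was at the start of the episode above 0.04 m).
Of clip1, clip2, clip3, clip4 only 3 to 4 are there at a start; the rules pass over those that are not, and their reading is None.
At some moment in a run one of tower1, tower2 may be knocked a few centimetres aside while the robot is not near it.
Once in a run the grip may slacken for a moment while it holds something.
It also fails if it takes over 208 s, if anything falls off the work surface, if the arm or the gripper's body presses on something with over 40 N, if the wrist force passes 120 N, or if a joint passes its speed limit or range.

## Working session

There is one attempt and no reset: what is moved stays moved. The work goes in short steps, Python scripts to look and compute and a tool call to move; the robot and the scene stay as the last step left them, time stands still between calls to the robot, and variables do not carry over. Pictures are saved under pics/ and viewed, at most 14 in all, crops included, and the job is handed in when it is done.

Besides the shell and the picture viewer there is one more tool, called after "Emit:" by a JSON object that holds its "method" and its "body", one argument or row to a line. apply_moves: Moves the arm, as the interface text tells. Its arguments: {"type":"object","properties":{"xyz":{"type":"array","items":{"type":"array","items":{"type":"number"}}},"delta_rot":{"type":"array","items":{"type":"array","items":{"type":"number"}}},"claw":{"type":"array","items":{"type":"number"}},"force":{"type":"number"}},"required":["xyz","delta_rot","claw"]}

```bash
mkdir -p pics; ls; python3 - <<'E'
from workcell import sensors, cams, finder, env
import cv2, numpy as np
s=sensors.read_state(); print(s['time'],s['tool_pos'],s['tcp_rot'],s['width'],env.tcp_to_grasp)
for c in ['scene','top']:
    im=cams.read_camera(c); cv2.imwrite(f'pics/{c}0.png',im[:,:,::-1])
    k=cams.get_calibration(c); print(c,{a:np.round(np.array(b),4).tolist() for a,b in k.items()})
    for l in ['clip1','clip2','clip3','clip4','tower1','tower2','start','jar','gear','cup','scraper','driver']:
        print(c,l,[(np.round(d['position'],3).tolist(),round(d['score'],2)) for d in finder.find_in(c,l)[:3]])
k=cams.get_calibration('wrist'); print(k)
E
```

```text
pics
0.0 [0.25934572 0.51233743 0.23007875] [-4.48553649e-04  2.32271790e-01  9.72650218e-01 -1.08093264e-03] 1.0006080501587684 -0.0187
scene {'intrinsics': [[390.1151, 0.0, 276.1038], [0.0, 390.1151, 211.1575], [0.0, 0.0, 1.0]], 'eye': [1.2383, 0.0676, 0.7531], 'rotation': [0.6507, 0.2795, 0.2757, 0.65]}
scene clip1 [([0.612, 0.131, 0.032], 0.67), ([0.592, -0.029, 0.034], 0.6), ([0.626, -0.108, 0.03], 0.58)]
scene clip2 [([0.612, 0.131, 0.032], 0.67), ([0.592, -0.029, 0.034], 0.6), ([0.626, -0.108, 0.03], 0.58)]
scene clip3 [([0.612, 0.131, 0.032], 0.67), ([0.592, -0.029, 0.034], 0.6), ([0.626, -0.108, 0.03], 0.58)]
scene clip4 [([0.612, 0.131, 0.032], 0.67), ([0.592, -0.029, 0.034], 0.6), ([0.626, -0.108, 0.03], 0.58)]
scene tower1 [([0.494, 0.104, 0.016], 0.8), ([0.483, -0.091, 0.019], 0.72)]
scene tower2 [([0.494, 0.104, 0.016], 0.8), ([0.483, -0.091, 0.019], 0.72)]
scene start [([0.7, 0.469, 0.05], 0.64), ([0.3, -0.224, 0.05], 0.54), ([0.72, -0.005, 0.049], 0.48)]
scene jar []
scene gear []
scene cup [([0.722, 0.153, 0.044], 0.97)]
scene scraper [([0.803, 0.082, 0.003], 0.69)]

[... 797 characters left out ...]
.003, 0.006], 0.6)]
top cup [([0.74, 0.154, 0.029], 0.82), ([0.605, 0.133, 0.034], 0.3)]
top scraper [([0.805, 0.082, 0.004], 0.74)]
top driver [([0.302, -0.372, 0.025], 0.63)]
{'intrinsics': array([[370.02431291,   0.        , 284.07609282],
       [  0.        , 370.02431291, 216.41667337],
       [  0.        ,   0.        ,   1.        ]]), 'hand_eye': array([[-5.60430386e-04,  9.58576441e-01,  2.84834851e-01,
         7.31313726e-02],
       [ 9.99999669e-01,  7.05321056e-04, -4.06108831e-04,
         3.13872481e-04],
       [-5.90186375e-04,  2.84834529e-01, -9.58576519e-01,
        -1.42505982e-01],
       [ 0.00000000e+00,  0.00000000e+00,  0.00000000e+00,
         1.00000000e+00]])}
```

View pics/scene0.png

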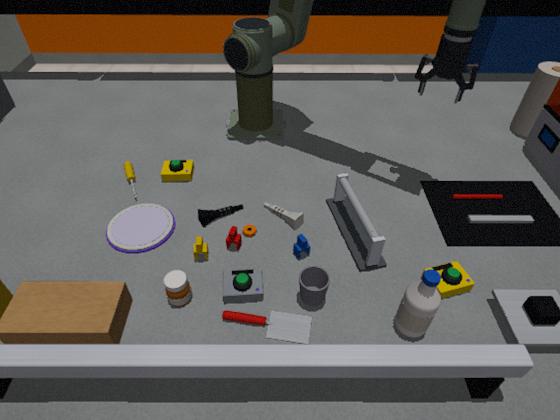

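View pics/top0.png

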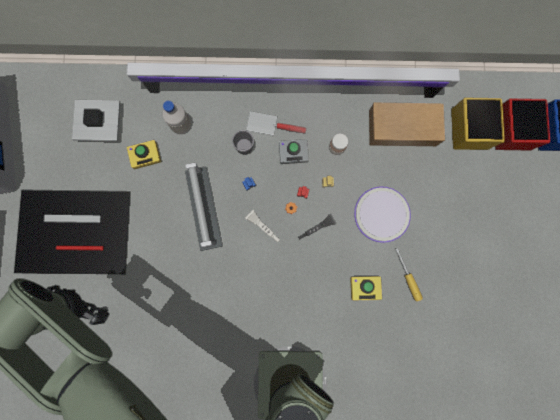

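```bash
cat > h.py <<'E'
from workcell import sensors, cams, finder, env
import cv2, numpy as np
from scipy.spatial.transform import Rotation as R
def q(w): return R.from_quat([w[1],w[2],w[3],w[0]])
def cam(name,s=None):
    k=cams.get_calibration(name); K=k['intrinsics']
    if name!='wrist': 
        r=np.array(k['rotation']); return K,np.array(k['eye']),(r if r.ndim==2 else q(r).as_matrix())
    s=s or sensors.read_state(); T=np.array(k['hand_eye']); M=q(s['tcp_rot']).as_matrix()
    return K,np.array(s['tool_pos'])+M@T[:3,3],M@T[:3,:3]
def hit(c,px,z):   # pixel -> world on plane z
    K,e,M=c; px=np.atleast_2d(px).astype(float)
    d=np.c_[(px[:,0]-K[0,2])/K[0,0],-(px[:,1]-K[1,2])/K[1,1],-np.ones(len(px))]@M.T
    return e+d*((z-e[2])/d[:,2])[:,None]
def proj(c,P):
    K,e,M=c; p=(np.atleast_2d(P)-e)@M; return np.c_[K[0,2]+K[0,0]*p[:,0]/-p[:,2],K[1,2]-K[1,1]*p[:,1]/-p[:,2]]
def rectify(name,im,z,x0,x1,y0,y1,mm=1.0,s=None):  # world plane z as a map: up=+x, left=+y
    c=cam(name,s); n=1000/mm; W=int((y1-y0)*n); H=int((x1-x0)*n)
    P=np.array([[x1,y1,z],[x1,y0,z],[x0,y0,z],[x0,y1,z]])
    A=cv2.getPerspectiveTransform(proj(c,P).astype(np.float32),np.float32([[0,0],[W,0],[W,H],[0,H]]))
    return cv2.warpPerspective(im,A,(W,H))
def st():
    s=sensors.read_state(); print(round(s['time'],2),np.round(s['tool_pos'],4),'zaxis',np.round(q(s['tcp_rot']).as_matrix()[:,2],3),'yaw_y',round(np.degrees(np.arctan2(*q(s['tcp_rot']).as_matrix()[[1,0],1])),1),'j',np.round(s['joints'],3),'w',round(s['width'],3),'F',np.round(s['wrist_force'],1),'g',round(s['gripper_force'],1)); return s
E
python3 - <<'E'
from h import *
t=cam('top');s=cam('scene')
print('bar top',hit(t,[[192,166],[207,243]],.1)); print('bar scene',hit(s,[[342,180],[378,240]],.1))
im=cv2.imread('pics/top0.png')
big=rectify('top',im,0.0,.40,.85,-.40,.32,0.9); print(big.shape)
cv2.imwrite('pics/rect.png',big)
for n,p in [('plate',(382.5,214))]: print(n,hit(t,p,.012)); print(hit(s,(141,227),.012))
E
```

```text
bar top [[0.64023319 0.29936216 0.1       ]
 [0.41393976 0.24761118 0.1       ]]
bar scene [[0.43718701 0.24729519 0.1       ]
 [0.64999571 0.30173708 0.1       ]]
(499, 800, 3)
plate [[ 0.51489569 -0.28622511  0.012     ]]
[[ 0.52548134 -0.28193954  0.012     ]]
```

View pics/rect.png

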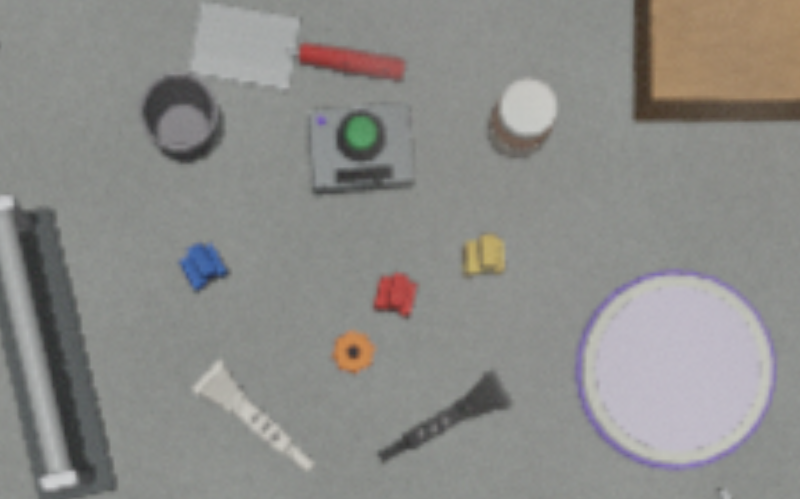

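Emit:
{"method": "apply_moves", "body": {
  "xyz": [
    [0.05,-0.05,0.02],
    [0.05,-0.05,0.02],
    [0.05,-0.05,0.02],
    [0.05,-0.05,0.02],
    [0.04,-0.05,0.01]
  ],
  "delta_rot": [
    [0,0,0],
    [0,0,0],
    [0,0,0],
    [0,0,0],
    [0,0,0]
  ],
  "claw": [1,1,1,1,1]
}}

```text
time: 1.8
tool_pos: [0.4285, 0.3374, 0.2951]
tcp_rot: [0.001, 0.232, 0.973, 0.001]
wrist_force: [0.9, 0.2, -0.0]
width: 1.005
gripper_force: 0.0
```

Emit:
{"method": "apply_moves", "body": {
  "xyz": [
    [0.03,-0.05,0],
    [0.03,-0.05,0],
    [0.03,-0.05,0],
    [0.02,-0.05,0],
    [0.01,-0.04,0]
  ],
  "delta_rot": [
    [0,0,8],
    [0,0,8],
    [0,0,8],
    [0,0,8],
    [0,0,8]
  ],
  "claw": [1,1,1,1,1]
}}

```text
time: 2.3
tool_pos: [0.5292, 0.1299, 0.2935]
tcp_rot: [0.0, -0.103, 0.995, -0.0]
wrist_force: [0.4, -0.1, -0.5]
width: 1.001
gripper_force: 0.0
```

Emit:
{"method": "apply_moves", "body": {
  "xyz": [
    [0,0,0],
    [0,0,0],
    [0,0,0]
  ],
  "delta_rot": [
    [0,0,0],
    [0,0,0],
    [0,0,0]
  ],
  "claw": [1,1,1]
}}

```text
time: 2.6
tool_pos: [0.5278, 0.133, 0.2934]
tcp_rot: [-0.0, -0.101, 0.995, 0.0]
wrist_force: [-0.3, 0.1, -0.3]
width: 1.005
gripper_force: 0.0
```

```bash
python3 - <<'E'
from h import *
s=st(); im=cams.read_camera('wrist')[:,:,::-1].copy(); cv2.imwrite('pics/w1.png',im)
import pickle; pickle.dump({k:np.array(s[k]) for k in ['tool_pos','tcp_rot']},open('w1.pkl','wb'))
c=cam('wrist',s); hsv=cv2.cvtColor(im,cv2.COLOR_BGR2HSV)
for n,lo,hi in [('blue',(100,100,40),(130,255,255)),('red',(0,120,50),(6,255,255)),('yel',(20,80,60),(32,255,255)),('green',(45,80,40),(90,255,255))]:
    m=cv2.inRange(hsv,lo,hi); k,l,stt,ce=cv2.connectedComponentsWithStats(m)
    for i in range(1,k):
        if stt[i,4]>60: print(n,stt[i],np.round(hit(c,ce[i],.045),3))
for z in ('clip1','tower1','start'): print(z,[(np.round(d['position'],3).tolist(),round(d['score'],2)) for d in finder.find_in('wrist',z)[:4]])
E
```

```text
2.6 [0.5278 0.133  0.2934] zaxis [-0.     0.001 -1.   ] yaw_y 101.5 j [ 8.700e-02  9.900e-02  1.536e+00  1.000e-03  1.507e+00 -1.685e+00] w 1.005 F [-0.3  0.1 -0.3] g 0.0
blue [256 219  34  42 893] [[0.599 0.136 0.045]]
red [108 170  47  40 971] [[ 0.575 -0.028  0.045]]
red [162 343  24  19 278] [[0.769 0.044 0.045]]
yel [  33  188   52   37 1234] [[ 0.607 -0.103  0.045]]
yel [ 471  315   81   36 1668] [[0.655 0.446 0.045]]
clip1 [([0.574, -0.025, 0.032], 0.87), ([0.607, -0.104, 0.031], 0.74), ([0.602, 0.139, 0.032], 0.59), ([0.505, 0.262, 0.012], 0.15)]
tower1 [([0.48, 0.099, 0.02], 0.8), ([0.478, -0.097, 0.022], 0.57)]
start [([0.689, 0.465, 0.048], 0.36)]
```

View pics/w1.png

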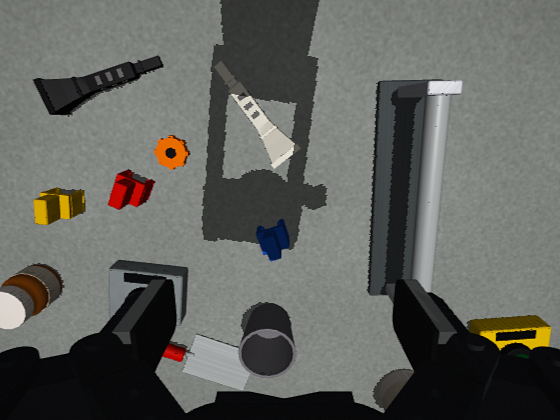

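```bash
python3 - <<'E'
from h import *
import pickle; s=pickle.load(open('w1.pkl','rb')); im=cv2.imread('pics/w1.png')
rx=lambda z,x0,x1,y0,y1,mm: rectify('wrist',im,z,x0,x1,y0,y1,mm,s)
bar=rx(.085,.40,.66,.22,.32,.5)   # 200x520
clips=[rx(.06,x-.035,x+.035,y-.04,y+.04,.3125) for x,y in [(.60,.137),(.574,-.026),(.607,-.103)]]
out=np.zeros((600,800,3),np.uint8); out[:bar.shape[0],:bar.shape[1]]=bar
for i,cl in enumerate(clips):
    h,w=cl.shape[:2]; out[(i//2)*230:(i//2)*230+h, 220+(i%2)*270:220+(i%2)*270+w]=cl
cv2.imwrite('pics/c1.png',out)
g=cv2.cvtColor(bar,cv2.COLOR_BGR2GRAY)
for r in range(60,470,60): print(r,g[r,::8].tolist())
E
```

```text
60 [47, 48, 54, 48, 6, 7, 5, 6, 7, 8, 7, 6, 105, 127, 130, 136, 136, 134, 130, 133, 134, 132, 137, 124, 132]
120 [135, 131, 126, 130, 156, 167, 167, 124, 52, 50, 50, 56, 28, 27, 26, 25, 44, 65, 65, 65, 44, 126, 131, 141, 135]
180 [133, 136, 127, 125, 132, 123, 163, 169, 167, 139, 105, 52, 65, 63, 26, 26, 27, 27, 67, 66, 66, 66, 27, 137, 139]
240 [133, 136, 132, 127, 136, 132, 142, 137, 166, 174, 161, 130, 88, 60, 66, 44, 28, 27, 27, 26, 68, 68, 66, 65, 106]
300 [131, 131, 136, 134, 136, 135, 135, 132, 140, 153, 168, 181, 152, 122, 70, 65, 66, 26, 28, 27, 28, 25, 69, 67, 66]
360 [129, 128, 136, 135, 128, 134, 133, 131, 139, 132, 133, 161, 173, 181, 143, 111, 50, 64, 67, 25, 27, 27, 28, 58, 71]
420 [128, 128, 125, 133, 135, 129, 124, 122, 129, 133, 132, 130, 129, 163, 187, 170, 132, 95, 56, 66, 58, 26, 26, 27, 27]
```

View pics/c1.png

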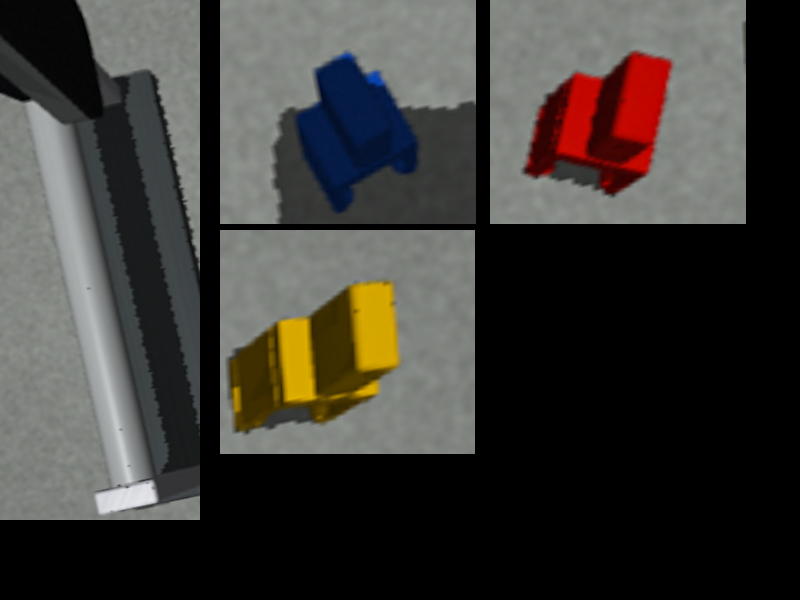

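Emit:
{"method": "apply_moves", "body": {
  "xyz": [
    [-0.02,0.036,-0.01],
    [-0.02,0.036,-0.01],
    [-0.02,0.035,-0.01],
    [-0.02,0.035,0],
    [0,0,0]
  ],
  "delta_rot": [
    [0,0,2],
    [0,0,0],
    [0,0,0],
    [0,0,0],
    [0,0,0]
  ],
  "claw": [1,1,1,1,1]
}}

```text
time: 3.3
tool_pos: [0.4448, 0.2784, 0.263]
tcp_rot: [-0.001, -0.122, 0.993, 0.001]
wrist_force: [1.1, -0.1, 0.6]
width: 0.994
gripper_force: 0.0
```

Emit:
{"method": "apply_moves", "body": {
  "xyz": [
    [0,0,0],
    [0,0,0]
  ],
  "delta_rot": [
    [0,0,0],
    [0,0,0]
  ],
  "claw": [1,1]
}}

```text
time: 3.5
tool_pos: [0.4485, 0.274, 0.2637]
tcp_rot: [0.0, -0.118, 0.993, -0.0]
wrist_force: [-0.1, 0.3, -0.8]
width: 0.999
gripper_force: 0.0
```

```bash
python3 - <<'E'
from h import *
s=st(); im=cams.read_camera('wrist')[:,:,::-1].copy(); cv2.imwrite('pics/w2.png',im)
import pickle; pickle.dump({k:np.array(s[k]) for k in ['tool_pos','tcp_rot']},open('w2.pkl','wb'))
c=cam('wrist',s); print('cam',c[1])
b=rectify('wrist',im,.085,.38,.68,.2,.36,.4,s); cv2.imwrite('pics/b2.png',b[:600])
E
```

```text
3.5 [0.4485 0.274  0.2637] zaxis [ 0.001 -0.    -1.   ] yaw_y 103.6 j [ 3.840e-01  7.600e-02  1.622e+00 -1.000e-03  1.443e+00 -1.423e+00] w 0.999 F [-0.1  0.3 -0.8] g 0.0
cam [0.37742011 0.25745314 0.40617653]
```

View pics/b2.png

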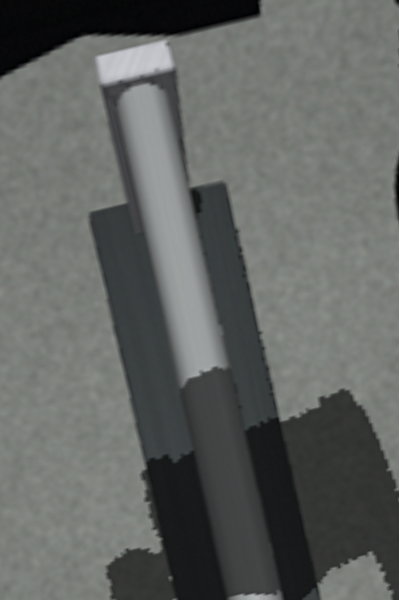

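```bash
python3 - <<'E'
from h import *
import pickle; s=pickle.load(open('w2.pkl','rb')); im=cv2.imread('pics/w2.png')
b=rectify('wrist',im,.085,.38,.68,.2,.36,.4,s); g=cv2.GaussianBlur(cv2.cvtColor(b,cv2.COLOR_BGR2GRAY),(3,3),0).astype(float)
L=[];Rr=[]
for r in range(230,600,3):
    if 365<r<470: continue
    c0=165+(r-250)*.243
    d=np.diff(g[r]); i=np.arange(len(d))
    a=np.where(abs(i-(c0-28))<14,d,-99); e=np.where(abs(i-(c0+28))<14,d,99)
    L.append((r,a.argmax()+.5)); Rr.append((r,e.argmin()+.5))
c=cam('wrist',s)
for E in (L,Rr):
    E=np.array(E,float)
    for _ in range(5):
        p=np.polyfit(E[:,0],E[:,1],1); res=E[:,1]-np.polyval(p,E[:,0]); E=E[abs(res)<max(1.5,2*res.std())]
    y=lambda x: .36-.0004*np.polyval(p,(.68-x)/.0004)
    print(len(E),res.std(),'y at .45,.52,.60',[round(y(x),4) for x in(.45,.52,.6)],'ang',np.degrees(np.arctan(p[0])))
print(c[1])
# post end corners
print('far post', [(.68-.0004*r,.36-.0004*cc) for cc,r in[(96,58),(170,42),(175,70),(102,85)]])
E
```

```text
88 0.688308624753536 y at .45,.52,.60 [np.float64(0.2715), np.float64(0.2869), np.float64(0.3046)] ang 12.444419454781771
85 0.6534795006151018 y at .45,.52,.60 [np.float64(0.2492), np.float64(0.2656), np.float64(0.2845)] ang 13.255215231073592
[0.37742011 0.25745314 0.40617653]
far post [(0.6568, 0.3216), (0.6632, 0.292), (0.652, 0.29), (0.646, 0.3192)]
```

Emit:
{"method": "apply_moves", "body": {
  "xyz": [
    [0.031,-0.0275,-0.029],
    [0.031,-0.0275,-0.029],
    [0.031,-0.0275,-0.029],
    [0.031,-0.0275,-0.029],
    [0.031,-0.0275,-0.026]
  ],
  "delta_rot": [
    [0,0,3],
    [0,0,3],
    [0,0,3],
    [0,0,3],
    [0,0,2]
  ],
  "claw": [0.6,0.6,0.6,0.6,0.6]
}}

```text
time: 4.05
tool_pos: [0.603, 0.1351, 0.1214]
tcp_rot: [-0.0, -0.238, 0.971, -0.0]
wrist_force: [-0.4, 0.5, 0.5]
width: 0.6
gripper_force: 0.0
```

Emit:
{"method": "apply_moves", "body": {
  "xyz": [
    [0,0,0],
    [0,0,0]
  ],
  "delta_rot": [
    [0,0,0],
    [0,0,0]
  ],
  "claw": [0.6,0.6]
}}

```text
time: 4.25
tool_pos: [0.6017, 0.1357, 0.1212]
tcp_rot: [-0.001, -0.236, 0.972, 0.0]
wrist_force: [-0.3, 0.5, 1.4]
width: 0.601
gripper_force: 0.0
```

```bash
cat > look.py <<'E'
from h import *
import sys
s=st(); im=cams.read_camera('wrist')[:,:,::-1].copy(); c=cam('wrist',s)
col=sys.argv[1]; near=np.array([float(v) for v in sys.argv[2:4]])
lo,hi={'blue':((105,120,20),(130,255,255)),'red':((0,120,30),(6,255,255)),'yel':((20,80,40),(32,255,255))}[col]
m=cv2.inRange(cv2.cvtColor(im,cv2.COLOR_BGR2HSV),lo,hi); n,l,t,ce=cv2.connectedComponentsWithStats(m)
i=min([i for i in range(1,n) if t[i,4]>150],key=lambda i:np.linalg.norm(hit(c,ce[i],.045)[0,:2]-near))
print('blob',t[i],np.round(hit(c,ce[i],.045),4))
x,y=hit(c,ce[i],.045)[0,:2]
r=rectify('wrist',im,.06,x-.045,x+.045,y-.06,y+.06,.2,s); cv2.imwrite('pics/%s.png'%sys.argv[4],r); print('map x=%.4f-row*2e-4 y=%.4f-col*2e-4'%(x+.045,y+.06))
E
python3 look.py blue .604 .136 blue1
```

```text
4.25 [0.6017 0.1357 0.1212] zaxis [-0.003 -0.    -1.   ] yaw_y 117.3 j [ 0.082  0.401  1.531  0.     1.213 -1.966] w 0.601 F [-0.3  0.5  1.4] g 0.0
blob [ 255  196   51   66 2593] [[0.6018 0.134  0.045 ]]
map x=0.6468-row*2e-4 y=0.1940-col*2e-4
```

View pics/blue1.png

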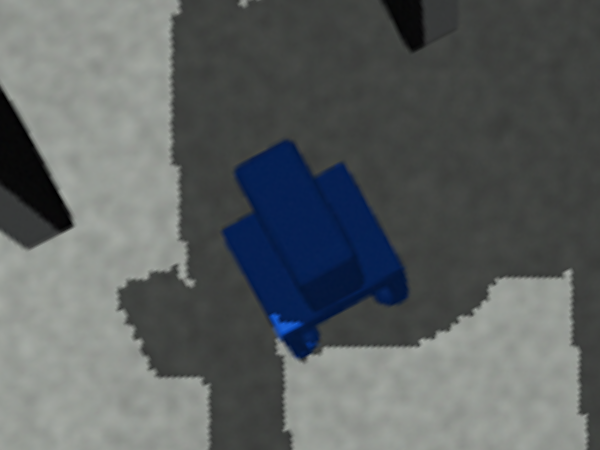

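Emit:
{"method": "apply_moves", "body": {
  "xyz": [
    [0.002,-0.001,-0.022],
    [0,0,-0.022],
    [0,0,-0.022],
    [0,0,-0.018],
    [0,0,0]
  ],
  "delta_rot": [
    [0,0,2],
    [0,0,0],
    [0,0,0],
    [0,0,0],
    [0,0,0]
  ],
  "claw": [0.6,0.6,0.6,0.6,0.6]
}}

```text
time: 4.8
tool_pos: [0.6014, 0.1378, 0.0377]
tcp_rot: [-0.002, -0.256, 0.967, 0.0]
wrist_force: [-0.0, -0.5, 0.1]
width: 0.6
gripper_force: 0.0
```

Emit:
{"method": "apply_moves", "body": {
  "xyz": [
    [0,0,0],
    [0,0,0],
    [0,0,0],
    [0,0,0],
    [0,0,0]
  ],
  "delta_rot": [
    [0,0,0],
    [0,0,0],
    [0,0,0],
    [0,0,0],
    [0,0,0]
  ],
  "claw": [0,0,0,0,0],
  "force": 70
}}

```text
time: 5.3
tool_pos: [0.6052, 0.1372, 0.0407]
tcp_rot: [0.002, -0.255, 0.967, -0.0]
wrist_force: [0.2, 1.1, 6.4]
width: 0.146
gripper_force: 71.2
```

Emit:
{"method": "apply_moves", "body": {
  "xyz": [
    [0,0,0],
    [0,0,0],
    [0,0,0]
  ],
  "delta_rot": [
    [0,0,0],
    [0,0,0],
    [0,0,0]
  ],
  "claw": [0,0,0]
}}

```text
time: 5.6
tool_pos: [0.6052, 0.1371, 0.0407]
tcp_rot: [0.002, -0.255, 0.967, -0.0]
wrist_force: [0.4, -0.6, 6.7]
width: 0.141
gripper_force: 71.2
```

Emit:
{"method": "apply_moves", "body": {
  "xyz": [
    [0,0,0.03],
    [0,0,0.04],
    [0,0,0.04],
    [0,0,0.02],
    [0,0,0]
  ],
  "delta_rot": [
    [0,0,0],
    [0,0,0],
    [0,0,0],
    [0,0,0],
    [0,0,0]
  ],
  "claw": [0,0,0,0,0]
}}

```text
time: 6.1
tool_pos: [0.6067, 0.1372, 0.1736]
tcp_rot: [0.005, -0.255, 0.967, -0.001]
wrist_force: [0.5, -0.2, -0.1]
width: 0.146
gripper_force: 70.4
```

Emit:
{"method": "apply_moves", "body": {
  "xyz": [
    [-0.021,0.035,0],
    [-0.021,0.035,0],
    [-0.021,0.035,0],
    [-0.021,0.035,0],
    [0,0,0]
  ],
  "delta_rot": [
    [0,0,-4],
    [0,0,-4],
    [0,0,-4],
    [0,0,-4.5],
    [0,0,0]
  ],
  "claw": [0,0,0,0,0]
}}

```text
time: 6.6
tool_pos: [0.5153, 0.2804, 0.1663]
tcp_rot: [-0.003, -0.116, 0.993, 0.0]
wrist_force: [-0.6, -0.0, 0.3]
width: 0.139
gripper_force: 70.4
```

```bash
python3 - <<'E'
from h import *
s=st(); im=cams.read_camera('wrist')[:,:,::-1].copy(); cv2.imwrite('pics/w3.png',im)
E
```

```text
6.6 [0.5153 0.2804 0.1663] zaxis [-0.005  0.    -1.   ] yaw_y 103.3 j [ 0.35   0.293  1.574  0.002  1.279 -1.454] w 0.139 F [-0.6 -0.   0.3] g 70.4
```

View pics/w3.png

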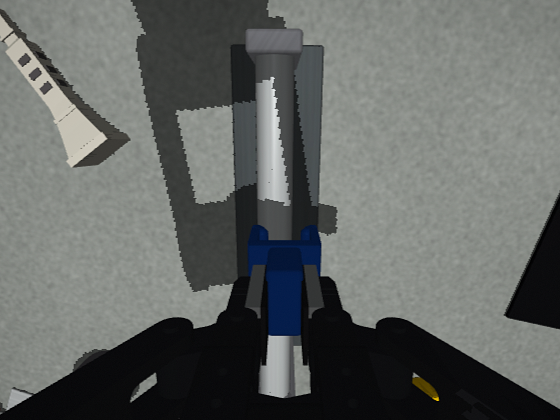

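Emit:
{"method": "apply_moves", "body": {
  "xyz": [
    [0.001,-0.005,-0.01],
    [0,0,0],
    [0,0,0]
  ],
  "delta_rot": [
    [0,0,0],
    [0,0,0],
    [0,0,0]
  ],
  "claw": [0,0,0]
}}

```text
time: 6.95
tool_pos: [0.5207, 0.2703, 0.1574]
tcp_rot: [-0.001, -0.112, 0.994, -0.0]
wrist_force: [-0.5, -0.0, -0.4]
width: 0.143
gripper_force: 70.4
```

```bash
cat > barfit.py <<'E'
from h import *
s=st(); im=cams.read_camera('wrist')[:,:,::-1].copy(); g=cv2.GaussianBlur(cv2.cvtColor(im,cv2.COLOR_BGR2GRAY),(3,3),0).astype(float)
c=cam('wrist',s); x=np.array(s['tool_pos']); n=np.array([-.225,.974])
# post cap symmetric edges
hs=cv2.cvtColor(im,cv2.COLOR_BGR2HSV)
for r in range(34,60,6):
    d=np.diff(g[r]); a=205+np.argmax(abs(d[205:265])); b=285+np.argmax(abs(d[285:345])); print('post',r,a,b,(a+b)/2,end=' ')
print()
for r in range(70,235,15):
    d=np.diff(g[r]); a=240+np.argmax(abs(d[240:268])); b=286+np.argmax(abs(d[286:320])); p=hit(c,[(a+b)/2+.5,r],.085)[0,:2]; print(r,a,b,(a+b)/2,np.round(p,4),'off',round(float((x[:2]-p)@n),4))
E
python3 barfit.py
```

```text
6.95 [0.5207 0.2703 0.1574] zaxis [-0.002 -0.001 -1.   ] yaw_y 102.9 j [ 0.331  0.301  1.584 -0.     1.259 -1.465] w 0.143 F [-0.5 -0.  -0.4] g 70.4
post 34 264 317 290.5 post 40 264 316 290.0 post 46 242 339 290.5 post 52 242 339 290.5 post 58 243 339 291.0 
70 243 313 278.0 [0.4317 0.2475] off 0.0022
85 243 313 278.0 [0.4392 0.2492] off 0.0022
100 254 313 283.5 [0.4462 0.2539] off -0.0008
115 244 312 278.0 [0.4547 0.2527] off 0.0023
130 244 312 278.0 [0.4627 0.2545] off 0.0024
145 245 312 278.5 [0.4708 0.2566] off 0.0021
160 245 288 266.5 [0.4807 0.2517] off 0.0092
175 246 288 267.0 [0.4893 0.2538] off 0.009
190 246 292 269.0 [0.4978 0.2569] off 0.0079
205 247 292 269.5 [0.5067 0.2591] off 0.0078
220 247 310 278.5 [0.5147 0.2664] off 0.0024
```

Emit:
{"method": "apply_moves", "body": {
  "xyz": [
    [-0.001,0.006,0],
    [0,0,0],
    [0,0,0],
    [0,0,0]
  ],
  "delta_rot": [
    [0,0,0],
    [0,0,0],
    [0,0,0],
    [0,0,0]
  ],
  "claw": [0,0,0,0]
}}

```text
time: 7.4
tool_pos: [0.5198, 0.278, 0.159]
tcp_rot: [0.0, -0.114, 0.994, 0.0]
wrist_force: [-0.2, 0.0, -0.5]
width: 0.153
gripper_force: 44.2
```

```bash
sed -i 's/240+np.argmax(abs(d\[240:268\]))/258+np.argmax(abs(d[258:277]))/;s/286+np.argmax(abs(d\[286:320\]))/292+np.argmax(abs(d[292:315]))/' barfit.py; python3 barfit.py
```

```text
7.4 [0.5198 0.278  0.159 ] zaxis [ 0.  0. -1.] yaw_y 103.1 j [ 0.344  0.303  1.577 -0.     1.261 -1.454] w 0.153 F [-0.2  0.  -0.5] g 44.2
post 34 249 309 279.0 post 40 250 328 289.0 post 46 232 328 280.0 post 52 232 328 280.0 post 58 232 328 280.0 
70 259 299 279.0 [0.4308 0.2556] off 0.0018
85 275 299 287.0 [0.4373 0.2616] off -0.0026
100 261 300 280.5 [0.4458 0.2599] off 0.001
115 260 301 280.5 [0.4537 0.2617] off 0.0011
130 260 303 281.5 [0.4616 0.2641] off 0.0005
145 261 304 282.5 [0.4697 0.2665] off -0.0001
160 261 308 284.5 [0.4779 0.2696] off -0.0012
175 261 308 284.5 [0.4865 0.2716] off -0.0012
190 261 292 276.5 [0.4964 0.269 ] off 0.0035
205 261 297 279.0 [0.5051 0.2725] off 0.0021
220 261 296 278.5 [0.5144 0.2743] off 0.0024
```

Emit:
{"method": "apply_moves", "body": {
  "xyz": [
    [0,-0.002,0],
    [0,0,0],
    [0,0,0],
    [0,0,0],
    [0,0,0]
  ],
  "delta_rot": [
    [0,0,0],
    [0,0,0],
    [0,0,0],
    [0,0,0],
    [0,0,0]
  ],
  "claw": [0,0,0,0,0],
  "force": 80
}}

```text
time: 7.95
tool_pos: [0.5197, 0.276, 0.1587]
tcp_rot: [-0.0, -0.114, 0.994, 0.0]
wrist_force: [0.4, 0.0, 0.1]
width: 0.14
gripper_force: 83.1
```

```bash
python3 - <<'E'
from h import *
s=st(); im=cams.read_camera('wrist')[:,:,::-1].copy(); a=cv2.imread('pics/w3.png')
out=np.zeros((400,640,3),np.uint8)
out[:,:320]=cv2.resize(a[220:420,200:360],(320,400)); out[:,320:]=cv2.resize(im[220:420,200:360],(320,400)); cv2.imwrite('pics/w4.png',out)
E
```

```text
7.95 [0.5197 0.276  0.1587] zaxis [-0.  0. -1.] yaw_y 103.0 j [ 0.341  0.302  1.58   0.     1.26  -1.457] w 0.14 F [0.4 0.  0.1] g 83.1
```

View pics/w4.png

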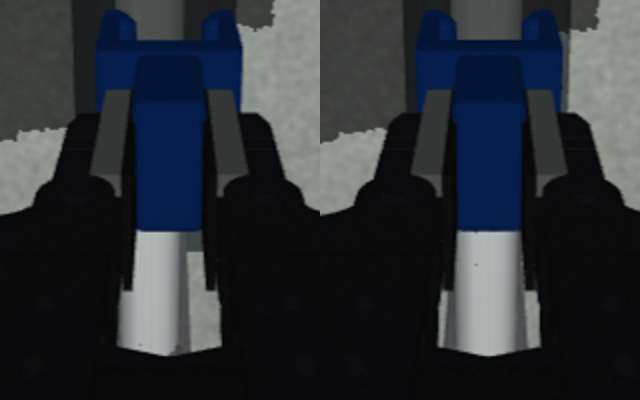

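Emit:
{"method": "apply_moves", "body": {
  "xyz": [
    [0,0,-0.012],
    [0,0,-0.01],
    [0,0,-0.008],
    [0,0,-0.006],
    [0,0,-0.005]
  ],
  "delta_rot": [
    [0,0,0],
    [0,0,0],
    [0,0,0],
    [0,0,0],
    [0,0,0]
  ],
  "claw": [0,0,0,0,0]
}}

```text
time: 8.5
tool_pos: [0.5207, 0.2758, 0.1187]
tcp_rot: [0.001, -0.114, 0.994, -0.0]
wrist_force: [0.1, -0.9, 5.5]
width: 0.146
gripper_force: 84.4
```

Emit:
{"method": "apply_moves", "body": {
  "xyz": [
    [0,0,-0.004],
    [0,0,-0.004],
    [0,0,0]
  ],
  "delta_rot": [
    [0,0,0],
    [0,0,0],
    [0,0,0]
  ],
  "claw": [0,0,0]
}}

```text
time: 8.8
tool_pos: [0.5201, 0.2757, 0.1108]
tcp_rot: [0.0, -0.114, 0.994, -0.0]
wrist_force: [-2.2, -3.2, 7.9]
width: 0.139
gripper_force: 84.6
```

Emit:
{"method": "apply_moves", "body": {
  "xyz": [
    [0,0,-0.001],
    [0,0,0],
    [0,0,-0.001],
    [0,0,0],
    [0,0,0]
  ],
  "delta_rot": [
    [0,0,0],
    [0,0,0],
    [0,0,0],
    [0,0,0],
    [0,0,0]
  ],
  "claw": [0,0,0,0,0]
}}

```text
time: 9.3
tool_pos: [0.5202, 0.2757, 0.1107]
tcp_rot: [0.0, -0.114, 0.994, -0.0]
wrist_force: [-5.1, -3.5, 16.1]
width: 0.14
gripper_force: 85.9
```

Emit:
{"method": "apply_moves", "body": {
  "xyz": [
    [0,0,0],
    [0,0,0],
    [0,0,0.01],
    [0,0,0.03],
    [0,0,0.04]
  ],
  "delta_rot": [
    [0,0,0],
    [0,0,0],
    [0,0,0],
    [0,0,0],
    [0,0,0]
  ],
  "claw": [0.45,0.45,0.45,0.45,0.45]
}}

```text
time: 9.8
tool_pos: [0.5174, 0.2753, 0.1857]
tcp_rot: [-0.003, -0.114, 0.994, -0.001]
wrist_force: [1.2, 1.3, -0.5]
width: 0.453
gripper_force: 0.0
```

Emit:
{"method": "apply_moves", "body": {
  "xyz": [
    [0.007,-0.038,0],
    [0.007,-0.038,0],
    [0.007,-0.038,0],
    [0.007,-0.038,0],
    [0.007,-0.038,0]
  ],
  "delta_rot": [
    [0,0,-4],
    [0,0,-4],
    [0,0,-4],
    [0,0,-4],
    [0,0,-4]
  ],
  "claw": [0.5,0.5,0.5,0.5,0.5]
}}

```text
time: 10.3
tool_pos: [0.5546, 0.0847, 0.1878]
tcp_rot: [-0.0, 0.062, 0.998, 0.0]
wrist_force: [-0.8, 1.1, 0.5]
width: 0.502
gripper_force: 0.0
```

Emit:
{"method": "apply_moves", "body": {
  "xyz": [
    [0.008,-0.04,-0.02],
    [0.008,-0.04,-0.03],
    [0.007,-0.038,-0.03],
    [0,0,0],
    [0,0,0]
  ],
  "delta_rot": [
    [0,0,-4],
    [0,0,-4],
    [0,0,0],
    [0,0,0],
    [0,0,0]
  ],
  "claw": [0.6,0.6,0.6,0.6,0.6]
}}

```text
time: 10.8
tool_pos: [0.5767, -0.032, 0.107]
tcp_rot: [-0.001, 0.131, 0.991, 0.0]
wrist_force: [-0.2, 0.4, 0.5]
width: 0.603
gripper_force: 0.0
```

```bash
python3 look.py red .578 -.033 red1
```

```text
10.8 [ 0.5767 -0.032   0.107 ] zaxis [-0.003  0.001 -1.   ] yaw_y 74.9 j [-2.060e-01  3.430e-01  1.644e+00  1.000e-03  1.157e+00 -1.513e+00] w 0.603 F [-0.2  0.4  0.5] g 0.0
blob [ 254  202   54   72 2978] [[ 0.5756 -0.0331  0.045 ]]
map x=0.6206-row*2e-4 y=0.0269-col*2e-4
```

View pics/red1.png

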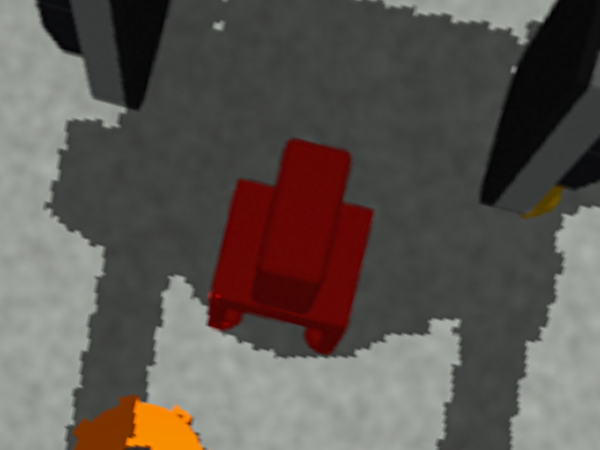

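Emit:
{"method": "apply_moves", "body": {
  "xyz": [
    [0.002,-0.002,-0.02],
    [0,0,-0.02],
    [0,0,-0.02],
    [0,0,-0.006],
    [0,0,0]
  ],
  "delta_rot": [
    [0,0,2],
    [0,0,0],
    [0,0,0],
    [0,0,0],
    [0,0,0]
  ],
  "claw": [0.6,0.6,0.6,0.6,0.6]
}}

```text
time: 11.35
tool_pos: [0.5794, -0.0322, 0.0423]
tcp_rot: [-0.0, 0.112, 0.994, 0.0]
wrist_force: [-0.7, -0.4, -0.2]
width: 0.603
gripper_force: 0.0
```

Emit:
{"method": "apply_moves", "body": {
  "xyz": [
    [0,0,0],
    [0,0,0],
    [0,0,0],
    [0,0,0],
    [0,0,0]
  ],
  "delta_rot": [
    [0,0,0],
    [0,0,0],
    [0,0,0],
    [0,0,0],
    [0,0,0]
  ],
  "claw": [0,0,0,0,0],
  "force": 80
}}

```text
time: 11.85
tool_pos: [0.5807, -0.0338, 0.0436]
tcp_rot: [0.001, 0.113, 0.994, -0.0]
wrist_force: [0.1, 0.9, 6.9]
width: 0.14
gripper_force: 81.7
```

Emit:
{"method": "apply_moves", "body": {
  "xyz": [
    [0,0,0],
    [0,0,0]
  ],
  "delta_rot": [
    [0,0,0],
    [0,0,0]
  ],
  "claw": [0,0]
}}

```text
time: 12.05
tool_pos: [0.5808, -0.0338, 0.0436]
tcp_rot: [0.001, 0.113, 0.994, -0.0]
wrist_force: [0.2, 0.5, 7.0]
width: 0.139
gripper_force: 81.7
```

Emit:
{"method": "apply_moves", "body": {
  "xyz": [
    [0,0,0.03],
    [0,0,0.04],
    [0,0,0.04],
    [0,0,0.016],
    [0,0,0]
  ],
  "delta_rot": [
    [0,0,0],
    [0,0,0],
    [0,0,0],
    [0,0,0],
    [0,0,0]
  ],
  "claw": [0,0,0,0,0]
}}

```text
time: 12.55
tool_pos: [0.582, -0.0341, 0.1719]
tcp_rot: [0.004, 0.113, 0.994, -0.0]
wrist_force: [-0.6, 0.1, -1.3]
width: 0.145
gripper_force: 80.9
```

Emit:
{"method": "apply_moves", "body": {
  "xyz": [
    [-0.014,0.038,0],
    [-0.014,0.038,0],
    [-0.014,0.038,0],
    [-0.014,0.038,0],
    [-0.014,0.038,0]
  ],
  "delta_rot": [
    [0,0,3.25],
    [0,0,3.25],
    [0,0,3.25],
    [0,0,3.25],
    [0,0,3.25]
  ],
  "claw": [0,0,0,0,0]
}}

```text
time: 13.05
tool_pos: [0.5073, 0.1575, 0.1657]
tcp_rot: [-0.002, -0.03, 1.0, -0.0]
wrist_force: [0.8, 0.2, 0.2]
width: 0.141
gripper_force: 80.9
```

Emit:
{"method": "apply_moves", "body": {
  "xyz": [
    [-0.014,0.038,0],
    [-0.014,0.036,0],
    [-0.013,0.035,0],
    [0,0,0],
    [0,0,0]
  ],
  "delta_rot": [
    [0,0,3.25],
    [0,0,3.25],
    [0,0,3.25],
    [0,0,0],
    [0,0,0]
  ],
  "claw": [0,0,0,0,0]
}}

```text
time: 13.55
tool_pos: [0.467, 0.2655, 0.1661]
tcp_rot: [-0.002, -0.114, 0.993, -0.001]
wrist_force: [-0.0, -0.2, -0.7]
width: 0.141
gripper_force: 80.9
```

Emit:
{"method": "apply_moves", "body": {
  "xyz": [
    [0,0,0],
    [0,0,0],
    [0,0,0]
  ],
  "delta_rot": [
    [0,0,0],
    [0,0,0],
    [0,0,0]
  ],
  "claw": [0,0,0]
}}

```text
time: 13.85
tool_pos: [0.469, 0.2644, 0.1679]
tcp_rot: [-0.0, -0.113, 0.994, -0.0]
wrist_force: [0.4, -0.8, -0.4]
width: 0.139
gripper_force: 80.9
```

Emit:
{"method": "apply_moves", "body": {
  "xyz": [
    [0,0,-0.015],
    [0,0,-0.012],
    [0,0,-0.009],
    [0,0,-0.006],
    [0,0,-0.004]
  ],
  "delta_rot": [
    [0,0,0],
    [0,0,0],
    [0,0,0],
    [0,0,0],
    [0,0,0]
  ],
  "claw": [0,0,0,0,0]
}}

```text
time: 14.35
tool_pos: [0.4698, 0.2649, 0.1233]
tcp_rot: [0.001, -0.114, 0.994, -0.001]
wrist_force: [-0.1, -3.0, 7.8]
width: 0.142
gripper_force: 82.1
```

Emit:
{"method": "apply_moves", "body": {
  "xyz": [
    [0,0,-0.004],
    [0,0,-0.004],
    [0,0,-0.001],
    [0,0,0],
    [0,0,0]
  ],
  "delta_rot": [
    [0,0,0],
    [0,0,0],
    [0,0,0],
    [0,0,0],
    [0,0,0]
  ],
  "claw": [0,0,0,0,0]
}}

```text
time: 14.85
tool_pos: [0.4693, 0.2648, 0.1136]
tcp_rot: [0.001, -0.114, 0.994, -0.001]
wrist_force: [1.3, -5.2, 4.4]
width: 0.144
gripper_force: 81.7
```

Reached the predicted height; press a little more to confirm, then release and go to yellow.

Emit:
{"method": "apply_moves", "body": {
  "xyz": [
    [0,0,-0.001],
    [0,0,-0.001],
    [0,0,0],
    [0,0,0]
  ],
  "delta_rot": [
    [0,0,0],
    [0,0,0],
    [0,0,0],
    [0,0,0]
  ],
  "claw": [0,0,0,0]
}}

```text
time: 15.25
tool_pos: [0.4694, 0.2649, 0.1135]
tcp_rot: [0.001, -0.114, 0.994, -0.001]
wrist_force: [-3.1, -6.0, 15.2]
width: 0.142
gripper_force: 83.1
```

Emit:
{"method": "apply_moves", "body": {
  "xyz": [
    [0,0,0],
    [0,0,0],
    [0,0,0.01],
    [0,0,0.03],
    [0,0,0.04]
  ],
  "delta_rot": [
    [0,0,0],
    [0,0,0],
    [0,0,0],
    [0,0,0],
    [0,0,0]
  ],
  "claw": [0.45,0.45,0.45,0.45,0.45]
}}

```text
time: 15.75
tool_pos: [0.4663, 0.265, 0.1895]
tcp_rot: [-0.003, -0.114, 0.994, -0.0]
wrist_force: [0.2, -0.5, 0.2]
width: 0.448
gripper_force: 0.0
```

Emit:
{"method": "apply_moves", "body": {
  "xyz": [
    [0.014,-0.038,0],
    [0.014,-0.038,0],
    [0.014,-0.038,0],
    [0.014,-0.038,0],
    [0.014,-0.038,0]
  ],
  "delta_rot": [
    [0,0,-1],
    [0,0,-1],
    [0,0,-1],
    [0,0,-1],
    [0,0,-1]
  ],
  "claw": [0.5,0.5,0.5,0.5,0.5]
}}

```text
time: 16.25
tool_pos: [0.5388, 0.0744, 0.1914]
tcp_rot: [0.0, -0.07, 0.998, 0.0]
wrist_force: [0.3, 0.3, 0.3]
width: 0.503
gripper_force: 0.0
```

Emit:
{"method": "apply_moves", "body": {
  "xyz": [
    [0.014,-0.037,0],
    [0.014,-0.037,-0.02],
    [0.015,-0.038,-0.02],
    [0.015,-0.037,-0.02],
    [0.015,-0.037,-0.02]
  ],
  "delta_rot": [
    [0,0,-1],
    [0,0,-1],
    [0,0,-1],
    [0,0,-1],
    [0,0,-1]
  ],
  "claw": [0.6,0.6,0.6,0.6,0.6]
}}

```text
time: 16.75
tool_pos: [0.612, -0.1117, 0.1105]
tcp_rot: [0.0, -0.026, 1.0, 0.0]
wrist_force: [1.1, 0.4, -0.8]
width: 0.594
gripper_force: 0.0
```

Emit:
{"method": "apply_moves", "body": {
  "xyz": [
    [0,0,0],
    [0,0,0],
    [0,0,0]
  ],
  "delta_rot": [
    [0,0,0],
    [0,0,0],
    [0,0,0]
  ],
  "claw": [0.6,0.6,0.6]
}}

```text
time: 17.05
tool_pos: [0.6116, -0.1096, 0.1116]
tcp_rot: [0.0, -0.027, 1.0, 0.0]
wrist_force: [-0.4, 0.9, -0.1]
width: 0.602
gripper_force: 0.0
```

```bash
cat >> look.py <<'E'
hv=cv2.cvtColor(r,cv2.COLOR_BGR2HSV); mm=cv2.inRange(hv,lo,hi); v=hv[:,:,2]; print('Vpercentiles',np.percentile(v[mm>0],[5,25,50,75,95]))
t=np.percentile(v[mm>0],95)*.85
b=((mm>0)&(v>t)).astype(np.uint8); n,l,t2,c2=cv2.connectedComponentsWithStats(b)
for i in range(1,n):
    if t2[i,4]>800:
        rc=cv2.minAreaRect(np.argwhere(l==i)[:,::-1].astype(np.float32)); print('rect centre world',round(x+.045-rc[0][1]*2e-4,4),round(y+.06-rc[0][0]*2e-4,4),'size mm',np.round(np.array(rc[1])*.2,1),'ang',round(rc[2],1))
E
python3 look.py yel .612 -.111 yel1
```

```text
17.05 [ 0.6116 -0.1096  0.1116] zaxis [ 0.     0.001 -1.   ] yaw_y 93.1 j [-3.170e-01  4.190e-01  1.528e+00  1.000e-03  1.195e+00 -1.942e+00] w 0.602 F [-0.4  0.9 -0.1] g 0.0
blob [ 252  197   53   70 2926] [[ 0.6095 -0.1125  0.045 ]]
map x=0.6545-row*2e-4 y=-0.0525-col*2e-4
Vpercentiles [ 73.  90. 105. 106. 107.]
rect centre world 0.606 -0.1119 size mm [39.3 28.4] ang 85.2
```

Emit:
{"method": "apply_moves", "body": {
  "xyz": [
    [0,-0.002,-0.02],
    [0,0,-0.02],
    [0,0,-0.02],
    [0,0,-0.009],
    [0,0,0]
  ],
  "delta_rot": [
    [0,0,1],
    [0,0,0],
    [0,0,0],
    [0,0,0],
    [0,0,0]
  ],
  "claw": [0.6,0.6,0.6,0.6,0.6]
}}

```text
time: 17.6
tool_pos: [0.6105, -0.1111, 0.0413]
tcp_rot: [-0.001, -0.036, 0.999, 0.0]
wrist_force: [0.0, -0.1, -0.3]
width: 0.599
gripper_force: 0.0
```

Emit:
{"method": "apply_moves", "body": {
  "xyz": [
    [0,0,0],
    [0,0,0],
    [0,0,0],
    [0,0,0],
    [0,0,0]
  ],
  "delta_rot": [
    [0,0,0],
    [0,0,0],
    [0,0,0],
    [0,0,0],
    [0,0,0]
  ],
  "claw": [0,0,0,0,0]
}}

```text
time: 18.1
tool_pos: [0.6128, -0.1129, 0.0438]
tcp_rot: [0.001, -0.035, 0.999, -0.0]
wrist_force: [-0.9, 1.4, 6.5]
width: 0.141
gripper_force: 81.1
```

Emit:
{"method": "apply_moves", "body": {
  "xyz": [
    [0,0,0],
    [0,0,0]
  ],
  "delta_rot": [
    [0,0,0],
    [0,0,0]
  ],
  "claw": [0,0]
}}

```text
time: 18.3
tool_pos: [0.6128, -0.113, 0.0439]
tcp_rot: [0.001, -0.035, 0.999, -0.0]
wrist_force: [-0.4, 0.7, 5.7]
width: 0.141
gripper_force: 81.1
```

Emit:
{"method": "apply_moves", "body": {
  "xyz": [
    [0,0,0.03],
    [0,0,0.04],
    [0,0,0.04],
    [0,0,0.016],
    [0,0,0]
  ],
  "delta_rot": [
    [0,0,0],
    [0,0,0],
    [0,0,0],
    [0,0,0],
    [0,0,0]
  ],
  "claw": [0,0,0,0,0]
}}

```text
time: 18.8
tool_pos: [0.6137, -0.1133, 0.1716]
tcp_rot: [0.003, -0.035, 0.999, -0.001]
wrist_force: [0.0, -0.3, -0.5]
width: 0.136
gripper_force: 80.4
```

Emit:
{"method": "apply_moves", "body": {
  "xyz": [
    [-0.004,0.04,0],
    [-0.004,0.04,0],
    [-0.004,0.04,0],
    [-0.004,0.04,0],
    [-0.004,0.04,0]
  ],
  "delta_rot": [
    [0,0,0.9],
    [0,0,0.9],
    [0,0,0.9],
    [0,0,0.9],
    [0,0,0.9]
  ],
  "claw": [0,0,0,0,0]
}}

```text
time: 19.3
tool_pos: [0.5892, 0.0888, 0.1647]
tcp_rot: [-0.003, -0.075, 0.997, 0.0]
wrist_force: [-0.2, 0.6, -0.7]
width: 0.138
gripper_force: 80.4
```

Emit:
{"method": "apply_moves", "body": {
  "xyz": [
    [-0.004,0.04,0],
    [-0.004,0.04,0],
    [-0.004,0.04,0],
    [-0.004,0.04,0],
    [-0.004,0.038,0]
  ],
  "delta_rot": [
    [0,0,0.9],
    [0,0,0.9],
    [0,0,0.9],
    [0,0,0.9],
    [0,0,0.9]
  ],
  "claw": [0,0,0,0,0]
}}

```text
time: 19.8
tool_pos: [0.5693, 0.2865, 0.1644]
tcp_rot: [-0.003, -0.114, 0.993, -0.001]
wrist_force: [1.0, -0.5, -1.1]
width: 0.14
gripper_force: 80.4
```

Emit:
{"method": "apply_moves", "body": {
  "xyz": [
    [0,0,0],
    [0,0,0],
    [0,0,0],
    [0,0,0]
  ],
  "delta_rot": [
    [0,0,0],
    [0,0,0],
    [0,0,0],
    [0,0,0]
  ],
  "claw": [0,0,0,0]
}}

```text
time: 20.2
tool_pos: [0.5714, 0.2839, 0.1671]
tcp_rot: [-0.001, -0.113, 0.994, -0.0]
wrist_force: [0.2, 0.5, -0.5]
width: 0.144
gripper_force: 80.4
```

```bash
python3 - <<'E'
from h import *
s=st()
E
```

```text
20.2 [0.5714 0.2839 0.1671] zaxis [-0.002 -0.001 -1.   ] yaw_y 102.9 j [ 0.326  0.393  1.438 -0.     1.312 -1.471] w 0.144 F [ 0.2  0.5 -0.5] g 80.4
```

Emit:
{"method": "apply_moves", "body": {
  "xyz": [
    [-0.001,0.0036,-0.01],
    [0,0,0],
    [0,0,0]
  ],
  "delta_rot": [
    [0,0,0],
    [0,0,0],
    [0,0,0]
  ],
  "claw": [0,0,0]
}}

```text
time: 20.5
tool_pos: [0.5702, 0.2885, 0.1573]
tcp_rot: [-0.001, -0.113, 0.994, -0.0]
wrist_force: [-1.3, -0.0, 1.2]
width: 0.137
gripper_force: 80.4
```

```bash
python3 barfit.py
```

```text
20.5 [0.5702 0.2885 0.1573] zaxis [-0.001 -0.001 -1.   ] yaw_y 103.0 j [ 0.333  0.405  1.444 -0.     1.294 -1.465] w 0.137 F [-1.3 -0.   1.2] g 80.4
post 34 233 331 282.0 post 40 233 330 281.5 post 46 233 330 281.5 post 52 233 330 281.5 post 58 234 330 282.0 
70 260 313 286.5 [0.4802 0.2701] off -0.0023
85 261 301 281.0 [0.4884 0.2689] off 0.0007
100 261 302 281.5 [0.496  0.2709] off 0.0004
115 262 303 282.5 [0.5037 0.2732] off -0.0001
130 264 292 278.0 [0.5122 0.2726] off 0.0025
145 265 293 279.0 [0.5203 0.275 ] off 0.0019
160 266 293 279.5 [0.5286 0.2772] off 0.0017
175 267 294 280.5 [0.537  0.2797] off 0.0011
190 263 292 277.5 [0.5462 0.2799] off 0.0029
205 263 293 278.0 [0.5551 0.2823] off 0.0027
220 263 298 280.5 [0.5639 0.2858] off 0.0012
```

Emit:
{"method": "apply_moves", "body": {
  "xyz": [
    [0,-0.001,-0.01],
    [0,0,-0.009],
    [0,0,-0.008],
    [0,0,-0.006],
    [0,0,-0.005]
  ],
  "delta_rot": [
    [0,0,0],
    [0,0,0],
    [0,0,0],
    [0,0,0],
    [0,0,0]
  ],
  "claw": [0,0,0,0,0]
}}

```text
time: 21.05
tool_pos: [0.5719, 0.2878, 0.1216]
tcp_rot: [0.002, -0.114, 0.994, -0.0]
wrist_force: [0.1, -1.6, 6.4]
width: 0.139
gripper_force: 81.4
```

Emit:
{"method": "apply_moves", "body": {
  "xyz": [
    [0,0,-0.004],
    [0,0,-0.002],
    [0,0,-0.001],
    [0,0,0],
    [0,0,0]
  ],
  "delta_rot": [
    [0,0,0],
    [0,0,0],
    [0,0,0],
    [0,0,0],
    [0,0,0]
  ],
  "claw": [0,0,0,0,0]
}}

```text
time: 21.55
tool_pos: [0.5707, 0.2875, 0.1138]
tcp_rot: [0.0, -0.114, 0.994, -0.001]
wrist_force: [-1.2, -3.3, 6.6]
width: 0.143
gripper_force: 81.4
```

Emit:
{"method": "apply_moves", "body": {
  "xyz": [
    [0,0,-0.001],
    [0,0,-0.001],
    [0,0,0],
    [0,0,0]
  ],
  "delta_rot": [
    [0,0,0],
    [0,0,0],
    [0,0,0],
    [0,0,0]
  ],
  "claw": [0,0,0,0]
}}

```text
time: 21.95
tool_pos: [0.5708, 0.2875, 0.1138]
tcp_rot: [0.0, -0.114, 0.994, -0.001]
wrist_force: [-4.4, -5.0, 13.9]
width: 0.141
gripper_force: 82.4
```

Emit:
{"method": "apply_moves", "body": {
  "xyz": [
    [0,0,0],
    [0,0,0],
    [0,0,0.01],
    [0,0,0.03],
    [0,0,0.04]
  ],
  "delta_rot": [
    [0,0,0],
    [0,0,0],
    [0,0,0],
    [0,0,0],
    [0,0,0]
  ],
  "claw": [0.45,0.45,0.45,0.45,0.45]
}}

```text
time: 22.45
tool_pos: [0.5683, 0.2875, 0.1888]
tcp_rot: [-0.004, -0.114, 0.994, -0.001]
wrist_force: [0.4, -0.3, -0.1]
width: 0.447
gripper_force: 0.0
```

Emit:
{"method": "apply_moves", "body": {
  "xyz": [
    [-0.02,-0.04,0.02],
    [-0.02,-0.04,0.02],
    [-0.02,-0.04,0.02],
    [-0.02,-0.04,0.02],
    [-0.01,-0.02,0]
  ],
  "delta_rot": [
    [0,0,0],
    [0,0,0],
    [0,0,0],
    [0,0,0],
    [0,0,0]
  ],
  "claw": [0.6,0.6,0.6,0.6,0.6]
}}

```text
time: 22.95
tool_pos: [0.4809, 0.106, 0.2748]
tcp_rot: [0.003, -0.113, 0.994, -0.001]
wrist_force: [-0.5, 0.1, 0.4]
width: 0.604
gripper_force: 0.0
```

Emit:
{"method": "apply_moves", "body": {
  "xyz": [
    [0,0,0],
    [0,0,0],
    [0,0,0],
    [0,0,0],
    [0,0,0]
  ],
  "delta_rot": [
    [6,0,0],
    [6,0,0],
    [6,0,0],
    [6,0,0],
    [0,0,0]
  ],
  "claw": [0.6,0.6,0.6,0.6,0.6]
}}

```text
time: 23.45
tool_pos: [0.4802, 0.1061, 0.27]
tcp_rot: [0.023, -0.109, 0.972, 0.207]
wrist_force: [-1.3, -0.4, -0.2]
width: 0.599
gripper_force: 0.0
```

```bash
python3 - <<'E'
from h import *
s=st()
im=cams.read_camera('top')[:,:,::-1]; c=cam('top')
for l in ('tower1',):
  for d in finder.find_in('top',l)[:3]: print(l,np.round(d['position'],3),d['score'])
cv2.imwrite('pics/top2.png',rectify('top',im.copy(),.01,.40,.55,-.16,.16,.4))
print([np.round(d['position'],3) for d in finder.find_in('top','clip1')[:5]])
E
```

```text
23.45 [0.4802 0.1061 0.27  ] zaxis [-0.001  0.407 -0.913] yaw_y 103.9 j [-0.227 -0.006  1.75   0.409  1.504 -2.07 ] w 0.599 F [-1.3 -0.4 -0.2] g 0.0
tower1 [ 0.457 -0.063  0.017] 0.61
[array([0.467, 0.249, 0.104]), array([0.576, 0.282, 0.104]), array([0.523, 0.269, 0.106])]
```

```bash
cat > kin.py <<'E'
import numpy as np
from scipy.optimize import least_squares
from scipy.spatial.transform import Rotation as R
D=[([.952,.207,1.542,0,1.393,-.15],(.2593,.5123,.2301)),([.087,.099,1.536,.001,1.507,-1.685],(.5278,.133,.2934)),([.384,.076,1.622,-.001,1.443,-1.423],(.4485,.274,.2637)),([.082,.401,1.531,0,1.213,-1.966],(.6017,.1357,.1212)),([.35,.293,1.574,.002,1.279,-1.454],(.5153,.2804,.1663)),([-.206,.343,1.644,.001,1.157,-1.513],(.5767,-.032,.107)),([-.317,.419,1.528,.001,1.195,-1.942],(.6116,-.1096,.1116)),([.326,.393,1.438,0,1.312,-1.471],(.5714,.2839,.1671)),([-.227,-.006,1.75,.409,1.504,-2.07],(.4802,.1061,.27))]
def fk(j,P):
    d,H,L1,L2,L3,s,e=P
    up=R.from_euler('ZY',[j[0],j[1]]); el=R.from_euler('ZY',[j[0],j[1]+j[2]])
    t=el*R.from_euler('ZYZ',[j[3],j[4],j[5]])*R.from_euler('z',90,degrees=True)
    w=R.from_euler('z',j[0]).apply([s,d,H])+up.apply([0,0,L1])+el.apply([e,0,L2])
    return w+t.apply([0,0,L3]),t,w
P=least_squares(lambda P:np.concatenate([fk(j,P)[0]-p for j,p in D]+[1e-3*(np.array(P)-[.087,.3,.4,.4,.25,0,0])]),[.087,.3,.4,.4,.25,0,0]).x
LO=np.array([-2.73,-.86,.23,-1.11,.08,-2.82]);HI=np.array([2.73,2.22,2.46,4.25,2.63,2.82])
def ik(p,Rt,j0):
    f=lambda j:np.r_[(fk(j,P)[0]-p)*10,(Rt.inv()*fk(j,P)[1]).as_rotvec()]
    r=least_squares(f,np.clip(j0,LO+.01,HI-.01),bounds=(LO,HI)); return r.x,np.abs(r.fun).max()
if __name__=='__main__':
    print('P',np.round(P,4)); print('res mm',[np.round((fk(j,P)[0]-p)*1e3,1).tolist() for j,p in D]); t=fk(D[8][0],P)[1].as_matrix(); print(np.round(t[:,2],3),np.degrees(np.arctan2(t[1,1],t[0,1])))
E
python3 kin.py
```

```text
P [0.0861 0.2818 0.4549 0.4985 0.3158 0.0009 0.0938]
res mm [[0.2, 0.6, 0.5], [-0.1, -0.2, -0.2], [-0.2, -0.3, -0.3], [-0.2, 0.2, -0.2], [0.1, 0.1, 0.1], [0.1, -0.2, 0.2], [-0.3, 0.0, -0.4], [-0.0, 0.2, 0.3], [0.0, -0.0, 0.1]]
[-0.     0.407 -0.913] 103.90865988416472
```

View pics/top2.png

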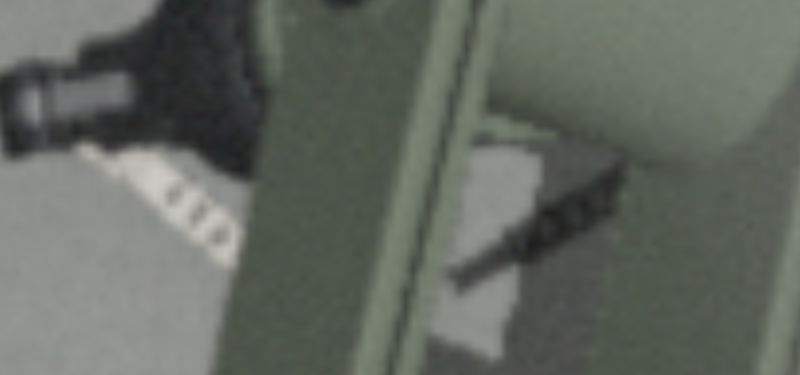

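```bash
cat > tow.py <<'E'
from h import *
def axis(c,mask,z=.014):
    pts=hit(c,np.argwhere(mask)[:,::-1],z)[:,:2]; m=pts.mean(0); _,_,V=np.linalg.svd(pts-m,full_matrices=False); d=V[0]
    t=(pts-m)@d; w=(pts-m)@V[1]
    n=len(t); lo=w[t<np.percentile(t,15)].std(); hi=w[t>np.percentile(t,85)].std()
    if lo<hi: u=-d; # foot at +d end
    else: u=d
    t=(pts-m)@u; foot=m+u*t.min(); tip=m+u*t.max()
    return foot,tip,u
E
cat > pl.py <<'E'
import pickle
from tow import *
from kin import *
s=pickle.load(open('w1.pkl','rb')); im=cv2.imread('pics/w1.png'); g=cv2.cvtColor(im,cv2.COLOR_BGR2GRAY); c=cam('wrist',s)
res={}
mb=np.zeros(g.shape,bool); mb[45:120,28:168]=g[45:120,28:168]<75
mg=np.zeros(g.shape,bool); mg[55:172,205:305]=(g[55:172,205:305]>165)
for n,m in (('black',mb),('grey',mg)):
    _,l,t,_=cv2.connectedComponentsWithStats(cv2.morphologyEx(m.astype(np.uint8),cv2.MORPH_OPEN,np.ones((2,2)))); m=l==1+t[1:,4].argmax()
    f,tp,u=axis(c,m); print(n,m.sum(),'foot',np.round(f,4),'tip',np.round(tp,4),'len',round(np.linalg.norm(tp-f),4),'az',round(np.degrees(np.arctan2(u[1],u[0])),1)); res[n]=(f,u)
def pose(az,tilt,sgn): # tool z = cos(tilt)*(-Z)+sin(tilt)*(az dir); tool y = sgn*perp
    a=np.radians(az); t=np.radians(tilt); u=np.array([np.cos(a),np.sin(a),0]); z=-np.cos(t)*np.array([0,0,1])+np.sin(t)*u
    y=sgn*np.array([-u[1],u[0],0]); return R.from_matrix(np.c_[np.cross(y,z),y,z])
p=15
for n,(f,u) in res.items():
    az=np.degrees(np.arctan2(u[1],u[0])); G=np.r_[f+u*.072,.007]
    for sgn in (1,-1):
        for j0 in ([-.2,.4,1.7,0,1.1,0],):
            for j6 in (-1.5,1.5):
                j,e=ik(G,pose(az,-p,sgn),np.r_[j0[:5],j6])
                if e<1e-3: print(n,'grasp',sgn,np.round(j,2)); break
for az in range(-20,170,20):
    for sgn in (1,-1):
        best=None
        for j6 in (-1.5,0,1.5):
            for j4 in (.8,1.6,2.6):
                a=np.radians(az); j,e=ik(np.array([.519,-.285,.012+.075]),pose(az,96-p,sgn),[-.4,.6,1.6,j4,1.4,j6])
                if e<1e-3 and best is None: best=j
        if best is not None: print('final az',az,sgn,np.round(best,2),'wrist',np.round(fk(best,P)[2],2))
E
python3 pl.py
```

```text
black 2920 foot [ 0.5038 -0.1384] tip [ 0.439  -0.0156] len 0.1389 az 117.8
grey 1331 foot [0.5129 0.1348] tip [0.4504 0.0671] len 0.0922 az -132.7
black grasp 1 [-0.21  0.27  2.05 -0.32  0.68  2.69]
black grasp -1 [-0.21  0.27  2.05 -0.32  0.68 -0.45]
grey grasp 1 [-0.16  0.23  2.1   0.35  0.69  0.33]
grey grasp -1 [-0.16  0.23  2.1   0.35  0.69 -2.81]
final az -20 1 [-0.97  0.65  2.31  2.49  1.27  1.68] wrist [ 0.23 -0.18  0.14]
final az -20 -1 [-0.97  0.65  2.31  2.49  1.27 -1.46] wrist [ 0.23 -0.18  0.14]
final az 0 1 [-1.19  0.66  2.17  1.89  1.31  1.86] wrist [ 0.21 -0.28  0.14]
final az 0 -1 [-1.19  0.66  2.17  1.89  1.31 -1.28] wrist [ 0.21 -0.29  0.14]
final az 20 1 [-1.24  0.72  1.95  1.48  1.44  2.05] wrist [ 0.23 -0.39  0.14]
final az 20 -1 [-1.24  0.72  1.95  1.48  1.44 -1.1 ] wrist [ 0.23 -0.39  0.14]
final az 40 1 [-1.2   0.82  1.69  1.21  1.63  2.17] wrist [ 0.28 -0.49  0.14]
final az 40 -1 [-1.2   0.82  1.69  1.21  1.63 -0.97] wrist [ 0.28 -0.49  0.14]
final az 60 1 [-1.12  0.93  1.41  1.02  1.86  2.24] wrist [ 0.36 -0.56  0.14]
final az 60 -1 [-1.12  0.93  1.41  1.02  1.86 -0.91] wrist [ 0.36 -0.56  0.14]
final az 80 1 [-1.02  1.06  1.13  0.86  2.1   2.25] wrist [ 0.46 -0.59  0.14]
final az 80 -1 [-1.02  1.06  1.13  0.86  2.1  -0.9 ] wrist [ 0.46 -0.59  0.14]
final az 100 1 [-0.91  1.19  0.87  0.71  2.34  2.19] wrist [ 0.57 -0.59  0.14]
final az 100 -1 [-0.91  1.19  0.87  0.71  2.34 -0.95] wrist [ 0.57 -0.59  0.14]
final az 120 1 [-0.79  1.3   0.64  0.48  2.56  2.02] wrist [ 0.67 -0.56  0.14]
final az 120 -1 [-0.79  1.3   0.64  0.48  2.56 -1.12] wrist [ 0.67 -0.56  0.14]
```

Emit:
{"method": "apply_moves", "body": {
  "xyz": [
    [0,-0.02,0],
    [0,-0.02,0],
    [0,-0.02,0],
    [0,0,0],
    [0,0,0]
  ],
  "delta_rot": [
    [-8,0,0],
    [-8,0,0],
    [-8,0,0],
    [0,0,-7.6],
    [0,0,-7.6]
  ],
  "claw": [0.6,0.6,0.6,0.6,0.6]
}}

```text
time: 24.1
tool_pos: [0.4809, 0.0501, 0.2722]
tcp_rot: [0.001, 0.02, 1.0, -0.001]
wrist_force: [-0.5, -0.1, -0.4]
width: 0.605
gripper_force: 0.0
```

Emit:
{"method": "apply_moves", "body": {
  "xyz": [
    [0,-0.02,0],
    [0,-0.02,0],
    [0,-0.02,0],
    [0,-0.02,-0.01],
    [0,-0.02,-0.01]
  ],
  "delta_rot": [
    [0,0,-7.6],
    [0,0,-7.6],
    [0,0,-7.6],
    [0,0,-7.6],
    [0,0,-7.6]
  ],
  "claw": [0.6,0.6,0.6,0.6,0.6]
}}

```text
time: 24.6
tool_pos: [0.4815, -0.0515, 0.2522]
tcp_rot: [0.002, 0.345, 0.939, -0.0]
wrist_force: [0.4, 0.0, 0.2]
width: 0.601
gripper_force: 0.0
```

Emit:
{"method": "apply_moves", "body": {
  "xyz": [
    [0,-0.01,-0.02],
    [0,-0.01,-0.02],
    [0,0,-0.02],
    [0,0,0],
    [0,0,0]
  ],
  "delta_rot": [
    [0,0,-7.6],
    [0,0,-7.6],
    [0,0,-7.6],
    [0,0,0],
    [0,0,0]
  ],
  "claw": [0.6,0.6,0.6,0.6,0.6]
}}

```text
time: 25.1
tool_pos: [0.481, -0.071, 0.1917]
tcp_rot: [0.0, 0.52, 0.854, -0.0]
wrist_force: [0.1, -0.1, 0.6]
width: 0.6
gripper_force: 0.0
```

```bash
cat > tl.py <<'E'
from tow import *
import sys
s=st(); im=cams.read_camera('wrist')[:,:,::-1].copy(); c=cam('wrist',s); cv2.imwrite('pics/%s.png'%sys.argv[1],im)
for d in finder.trace('wrist','tower1')[:3]:
    m=d['pixels']; f,tp,u=axis(c,m); print(round(d['score'],2),m.sum(),'meanV',im[m].mean().round(),'foot',np.round(f,4),'tip',np.round(tp,4),'len',round(np.linalg.norm(tp-f),4),'az',round(np.degrees(np.arctan2(u[1],u[0])),1))
E
python3 tl.py bt
```

```text
25.1 [ 0.481  -0.071   0.1917] zaxis [ 0. -0. -1.] yaw_y 27.3 j [-0.325  0.054  1.798 -0.     1.289 -0.801] w 0.6 F [ 0.1 -0.1  0.6] g 0.0
0.81 2386 meanV 173.0 foot [0.4256 0.0426] tip [0.5169 0.1265] len 0.124 az 42.6
0.7 6692 meanV 183.0 foot [ 0.5855 -0.2725] tip [ 0.4781 -0.2022] len 0.1283 az 146.8
0.59 3228 meanV 30.0 foot [ 0.5023 -0.136 ] tip [ 0.4371 -0.0206] len 0.1325 az 119.4
```

Emit:
{"method": "apply_moves", "body": {
  "xyz": [
    [-0.009,0.002,-0.03],
    [-0.009,0.002,-0.03],
    [0,0,-0.04],
    [0,0,-0.04],
    [0,0,-0.02]
  ],
  "delta_rot": [
    [-6.5,-3.7,0],
    [-6.5,-3.7,0],
    [0,0,2],
    [0,0,0],
    [0,0,0]
  ],
  "claw": [0.6,0.6,0.6,0.6,0.6]
}}

```text
time: 25.7
tool_pos: [0.4614, -0.0669, 0.0296]
tcp_rot: [0.114, 0.502, 0.855, -0.061]
wrist_force: [0.5, -0.4, -0.1]
width: 0.598
gripper_force: 0.0
```

Emit:
{"method": "apply_moves", "body": {
  "xyz": [
    [0,0,0],
    [0,0,0],
    [0,0,0]
  ],
  "delta_rot": [
    [0,0,0],
    [0,0,0],
    [0,0,0]
  ],
  "claw": [0.6,0.6,0.6]
}}

```text
time: 26.0
tool_pos: [0.465, -0.0684, 0.0335]
tcp_rot: [0.117, 0.503, 0.854, -0.06]
wrist_force: [-0.6, 0.5, 0.3]
width: 0.6
gripper_force: 0.0
```

```bash
python3 tl.py bt2
```

```text
26.0 [ 0.465  -0.0684  0.0335] zaxis [ 0.14  -0.221 -0.965] yaw_y 29.2 j [-0.203  0.192  2.07  -0.291  0.715 -0.506] w 0.6 F [-0.6  0.5  0.3] g 0.0
0.96 10507 meanV 22.0 foot [ 0.5142 -0.1567] tip [ 0.4348 -0.0177] len 0.1601 az 119.7
```

View pics/bt2.png

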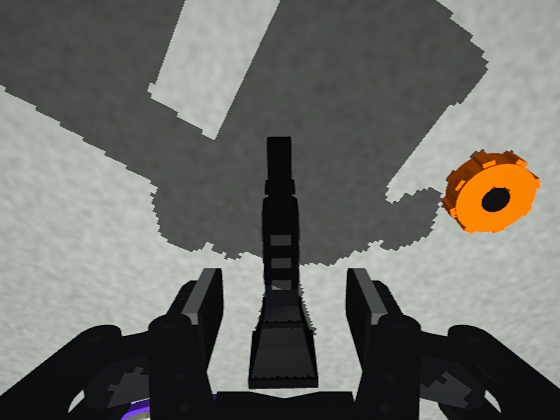

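Emit:
{"method": "apply_moves", "body": {
  "xyz": [
    [-0.002,0.002,-0.012],
    [0,0,-0.01],
    [0,0,-0.004],
    [0,0,0],
    [0,0,0]
  ],
  "delta_rot": [
    [0,0,0],
    [0,0,0],
    [0,0,0],
    [0,0,0],
    [0,0,0]
  ],
  "claw": [0.6,0.6,0.6,0.6,0.6]
}}

```text
time: 26.6
tool_pos: [0.4603, -0.0659, 0.0047]
tcp_rot: [0.115, 0.503, 0.855, -0.061]
wrist_force: [0.0, -1.0, -0.4]
width: 0.605
gripper_force: 0.0
```

Emit:
{"method": "apply_moves", "body": {
  "xyz": [
    [0,0,0],
    [0,0,0],
    [0,0,0],
    [0,0,0],
    [0,0,0]
  ],
  "delta_rot": [
    [0,0,0],
    [0,0,0],
    [0,0,0],
    [0,0,0],
    [0,0,0]
  ],
  "claw": [0,0,0,0,0],
  "force": 60
}}

```text
time: 27.1
tool_pos: [0.4611, -0.066, 0.0056]
tcp_rot: [0.116, 0.503, 0.854, -0.061]
wrist_force: [-0.1, 0.1, 3.0]
width: 0.167
gripper_force: 61.4
```

Emit:
{"method": "apply_moves", "body": {
  "xyz": [
    [0,0,0],
    [0,0,0]
  ],
  "delta_rot": [
    [0,0,0],
    [0,0,0]
  ],
  "claw": [0,0]
}}

```text
time: 27.3
tool_pos: [0.4611, -0.066, 0.0056]
tcp_rot: [0.116, 0.503, 0.854, -0.061]
wrist_force: [-0.8, 0.8, 4.4]
width: 0.166
gripper_force: 61.6
```

```bash
python3 -c "
from h import *
st()"
```

```text
27.3 [ 0.4611 -0.066   0.0056] zaxis [ 0.136 -0.22  -0.966] yaw_y 29.1 j [-0.199  0.249  2.083 -0.316  0.652 -0.469] w 0.166 F [-0.8  0.8  4.4] g 61.6
```

```bash
cat > path.py <<'E'
from h import *
from kin import *
for n in ('top','scene'):
    im=cv2.imread(f'pics/{n}0.png'); hv=cv2.cvtColor(im,cv2.COLOR_BGR2HSV); m=cv2.inRange(hv,(118,70,40),(150,255,255)); 
    k,l,t,ce=cv2.connectedComponentsWithStats(cv2.dilate(m,np.ones((3,3))))
    px=[(430-380,0)]
    c=cam(n); q0=proj(c,[[.517,-.285,.012]])[0]
    pts=np.argwhere(m)[:,::-1]; W=hit(c,pts,.011)[:,:2]; W=W[np.linalg.norm(W-[.517,-.285],axis=1)<.105]
    f=least_squares(lambda v:np.linalg.norm(W-v[:2],axis=1)-v[2],[.517,-.285,.085],loss='soft_l1',f_scale=.002); print(n,len(W),np.round(f.x,4))
s=sensors.read_state(); p=np.array(s['tool_pos']); Rt=q(s['tcp_rot']); j=np.array(s['joints'])
rows=[((0,0,.039),(0,0,0))]*5+[((0,0,0),(0,0,-7.9))]*5+[((.005,-.0148,-.004),(7.88,-1.39,0))]*12
for i,(d,r) in enumerate(rows):
    p=p+d; Rt=R.from_rotvec(np.radians(r))*Rt; j2,e=ik(p,Rt,j); 
    if i%2: print(i,np.round(p,3),np.round(Rt.as_matrix()[:,2],2),np.round(j2,2),'dmax',np.abs(j2-j).max().round(2),'e',round(e,4),'w',np.round(fk(j2,P)[2],2))
    j=j2
E
python3 path.py
```

```text
top 121 [ 0.5157 -0.2856  0.0871]
scene 275 [ 0.5214 -0.2846  0.0866]
1 [ 0.461 -0.066  0.084] [ 0.14 -0.22 -0.97] [-0.2   0.08  2.05 -0.26  0.84 -0.55] dmax 0.09 e 0.0 w [0.42 0.   0.39]
3 [ 0.461 -0.066  0.162] [ 0.14 -0.22 -0.97] [-0.2  -0.05  1.99 -0.22  1.03 -0.61] dmax 0.09 e 0.0 w [0.42 0.   0.47]
5 [ 0.461 -0.066  0.201] [ 0.1  -0.24 -0.97] [-0.18 -0.07  1.93 -0.24  1.15 -0.47] dmax 0.16 e 0.0 w [0.43 0.01 0.51]
7 [ 0.461 -0.066  0.201] [ 0.04 -0.26 -0.97] [-0.16 -0.02  1.88 -0.27  1.22 -0.17] dmax 0.15 e 0.0 w [0.45 0.01 0.51]
9 [ 0.461 -0.066  0.201] [-0.03 -0.26 -0.97] [-0.15  0.03  1.83 -0.27  1.29  0.11] dmax 0.14 e 0.0 w [0.47 0.01 0.51]
11 [ 0.471 -0.096  0.193] [ 0.01  0.02 -1.  ] [-0.39  0.03  1.82  0.02  1.28 -0.22] dmax 0.16 e 0.0 w [ 0.47 -0.1   0.51]
13 [ 0.481 -0.125  0.185] [ 0.06  0.29 -0.96] [-0.61  0.13  1.76  0.28  1.37 -0.49] dmax 0.13 e 0.0 w [ 0.46 -0.22  0.49]
15 [ 0.491 -0.155  0.177] [ 0.1   0.53 -0.84] [-0.77  0.29  1.68  0.48  1.53 -0.69] dmax 0.09 e 0.0 w [ 0.46 -0.32  0.44]
17 [ 0.501 -0.184  0.169] [ 0.14  0.74 -0.66] [-0.88  0.48  1.56  0.63  1.7  -0.81] dmax 0.1 e 0.0 w [ 0.46 -0.42  0.38]
19 [ 0.511 -0.214  0.161] [ 0.17  0.89 -0.42] [-0.95  0.69  1.42  0.76  1.9  -0.86] dmax 0.11 e 0.0 w [ 0.46 -0.5   0.29]
21 [ 0.521 -0.244  0.153] [ 0.18  0.97 -0.16] [-0.99  0.9   1.27  0.91  2.09 -0.85] dmax 0.11 e 0.0 w [ 0.46 -0.55  0.2 ]
```

Emit:
{"method": "apply_moves", "body": {
  "xyz": [
    [0,0,0.02],
    [0,0,0.04],
    [0,0,0.045],
    [0,0,0.045],
    [0,0,0.045]
  ],
  "delta_rot": [
    [0,0,0],
    [0,0,0],
    [0,0,0],
    [0,0,0],
    [0,0,0]
  ],
  "claw": [0,0,0,0,0]
}}

```text
time: 27.8
tool_pos: [0.4595, -0.0657, 0.201]
tcp_rot: [0.114, 0.503, 0.855, -0.061]
wrist_force: [1.7, -1.1, -0.6]
width: 0.166
gripper_force: 61.0
```

Emit:
{"method": "apply_moves", "body": {
  "xyz": [
    [0,0,0],
    [0,0,0],
    [0,0,0],
    [0,0,0],
    [0,0,0]
  ],
  "delta_rot": [
    [0,0,-7.9],
    [0,0,-7.9],
    [0,0,-7.9],
    [0,0,-7.9],
    [0,0,-7.9]
  ],
  "claw": [0,0,0,0,0]
}}

```text
time: 28.3
tool_pos: [0.4598, -0.0656, 0.1992]
tcp_rot: [0.087, 0.764, 0.632, -0.097]
wrist_force: [-0.9, -0.2, -0.5]
width: 0.168
gripper_force: 61.0
```

Emit:
{"method": "apply_moves", "body": {
  "xyz": [
    [0.005,-0.0148,-0.004],
    [0.005,-0.0148,-0.004],
    [0.005,-0.0148,-0.004],
    [0.005,-0.0148,-0.004],
    [0.005,-0.0148,-0.004]
  ],
  "delta_rot": [
    [7.88,-1.39,0],
    [7.88,-1.39,0],
    [7.88,-1.39,0],
    [7.88,-1.39,0],
    [7.88,-1.39,0]
  ],
  "claw": [0,0,0,0,0]
}}

```text
time: 28.8
tool_pos: [0.4858, -0.1409, 0.1805]
tcp_rot: [-0.137, 0.751, 0.623, 0.171]
wrist_force: [0.3, 1.0, -1.6]
width: 0.169
gripper_force: 61.0
```

Emit:
{"method": "apply_moves", "body": {
  "xyz": [
    [0.005,-0.0148,-0.004],
    [0.005,-0.0148,-0.004],
    [0.005,-0.0148,-0.004],
    [0.005,-0.0148,-0.004],
    [0.005,-0.0148,-0.004]
  ],
  "delta_rot": [
    [7.88,-1.39,0],
    [7.88,-1.39,0],
    [7.88,-1.39,0],
    [7.88,-1.39,0],
    [7.88,-1.39,0]
  ],
  "claw": [0,0,0,0,0]
}}

```text
time: 29.3
tool_pos: [0.5105, -0.2155, 0.1595]
tcp_rot: [-0.345, 0.649, 0.536, 0.415]
wrist_force: [0.3, -0.0, -0.3]
width: 0.167
gripper_force: 61.0
```

Emit:
{"method": "apply_moves", "body": {
  "xyz": [
    [0.005,-0.0148,-0.004],
    [0.005,-0.0148,-0.004],
    [0,0,0],
    [0,0,0],
    [0,0,0]
  ],
  "delta_rot": [
    [7.88,-1.39,0],
    [7.88,-1.39,0],
    [0,0,0],
    [0,0,0],
    [0,0,0]
  ],
  "claw": [0,0,0,0,0]
}}

```text
time: 29.8
tool_pos: [0.521, -0.2435, 0.1537]
tcp_rot: [-0.416, 0.586, 0.485, 0.498]
wrist_force: [1.0, -0.3, -0.4]
width: 0.165
gripper_force: 61.0
```

```bash
cat > up.py <<'E'
from h import *
import sys
s=st(); p=np.array(s['tool_pos']); z=q(s['tcp_rot']).as_matrix()[:,2]; y=q(s['tcp_rot']).as_matrix()[:,1]; print('tilt below horiz',np.degrees(np.arcsin(-z[2])).round(2),'az',np.degrees(np.arctan2(z[1],z[0])).round(1),'y.z',y[2].round(4))
a=p-.006*z; print('axis pt',np.round(a,4))
def blob(cn,dark,near):
    im=cams.read_camera(cn)[:,:,::-1].copy(); cv2.imwrite('pics/%s_%s.png'%(sys.argv[1],cn),im); c=cam(cn)
    for d in finder.trace(cn,'tower1')[:4]:
        m=d['pixels']; pts=np.argwhere(m)[:,::-1]; v=im[m].mean(); mu=pts.mean(0); _,_,V=np.linalg.svd(pts-mu,full_matrices=False); t=(pts-mu)@V[0]
        print(cn,round(d['score'],2),len(pts),'V',v.round(),'mu',mu.round(1),'ends',(mu+V[0]*t.min()).round(1),(mu+V[0]*t.max()).round(1))
    return c
c=blob('scene',1,None)
# expected image of upright tower at axis pt
F=a.copy(); print('expected foot/tip px if foot at z0:'); 
for z0 in (a[2]-.0736,):
    print(proj(c,[[a[0],a[1],z0],[a[0],a[1],z0+.125]]).round(1))
E
python3 up.py u1
```

```text
29.8 [ 0.521  -0.2435  0.1537] zaxis [ 0.181  0.971 -0.158] yaw_y -10.6 j [-0.99   0.902  1.274  0.907  2.091 -0.85 ] w 0.165 F [ 1.  -0.3 -0.4] g 61.0
tilt below horiz 9.08 az 79.5 y.z -0.0052
axis pt [ 0.5199 -0.2493  0.1547]
scene 0.87 529 V 27.0 mu [145. 194.] ends [137.9 166.5] [150.1 213.8]
scene 0.56 420 V 108.0 mu [287.  215.4] ends [264.4 204.2] [302.8 223.3]
expected foot/tip px if foot at z0:
[[148.1 206.4]
 [136.  166.6]]
```

Emit:
{"method": "apply_moves", "body": {
  "xyz": [
    [0.002,-0.001,-0.02],
    [0,0,-0.02],
    [0,0,-0.015],
    [0,0,-0.005],
    [0,0,0]
  ],
  "delta_rot": [
    [0,0,0],
    [0,0,0],
    [0,0,0],
    [0,0,0],
    [0,0,0]
  ],
  "claw": [0,0,0,0,0]
}}

```text
time: 30.4
tool_pos: [0.5226, -0.2443, 0.0927]
tcp_rot: [-0.417, 0.586, 0.484, 0.498]
wrist_force: [-0.7, -0.2, -1.2]
width: 0.165
gripper_force: 61.0
```

Emit:
{"method": "apply_moves", "body": {
  "xyz": [
    [0,0,-0.003],
    [0,0,0]
  ],
  "delta_rot": [
    [0,0,0],
    [0,0,0]
  ],
  "claw": [0,0]
}}

```text
time: 30.6
tool_pos: [0.5227, -0.2448, 0.0897]
tcp_rot: [-0.417, 0.586, 0.484, 0.498]
wrist_force: [-0.4, -1.3, -0.5]
width: 0.163
gripper_force: 61.0
```

Emit:
{"method": "apply_moves", "body": {
  "xyz": [
    [0,0,-0.003],
    [0,0,0]
  ],
  "delta_rot": [
    [0,0,0],
    [0,0,0]
  ],
  "claw": [0,0]
}}

```text
time: 30.8
tool_pos: [0.5229, -0.2451, 0.0875]
tcp_rot: [-0.417, 0.586, 0.484, 0.499]
wrist_force: [0.0, -1.4, 3.9]
width: 0.167
gripper_force: 61.3
```

Emit:
{"method": "apply_moves", "body": {
  "xyz": [
    [0,0,-0.002],
    [0,0,0]
  ],
  "delta_rot": [
    [0,0,0],
    [0,0,0]
  ],
  "claw": [0,0]
}}

```text
time: 31.0
tool_pos: [0.5229, -0.2453, 0.0874]
tcp_rot: [-0.417, 0.585, 0.484, 0.5]
wrist_force: [0.3, -0.1, 10.0]
width: 0.17
gripper_force: 61.4
```

Emit:
{"method": "apply_moves", "body": {
  "xyz": [
    [0,0,0.002],
    [0,0,0],
    [0,0,0],
    [0,0,0],
    [0,0,0]
  ],
  "delta_rot": [
    [0,0,0],
    [0,0,0],
    [0,0,0],
    [0,0,0],
    [0,0,0]
  ],
  "claw": [0,0.2,0.26,0.32,0.4]
}}

```text
time: 31.5
tool_pos: [0.5224, -0.2443, 0.0857]
tcp_rot: [-0.418, 0.587, 0.483, 0.498]
wrist_force: [0.6, 0.8, 0.5]
width: 0.401
gripper_force: 0.0
```

Emit:
{"method": "apply_moves", "body": {
  "xyz": [
    [-0.002,-0.01,0.0015],
    [-0.004,-0.02,0.003],
    [-0.006,-0.03,0.005],
    [-0.006,-0.03,0.005],
    [0,0,0.03]
  ],
  "delta_rot": [
    [0,0,0],
    [0,0,0],
    [0,0,0],
    [0,0,0],
    [0,0,0]
  ],
  "claw": [0.45,0.45,0.45,0.45,0.45]
}}

```text
time: 32.0
tool_pos: [0.5025, -0.3372, 0.1265]
tcp_rot: [-0.418, 0.588, 0.48, 0.499]
wrist_force: [-0.0, 1.0, -0.5]
width: 0.444
gripper_force: 0.0
```

```bash
python3 up.py u2; python3 -c "
from h import *
c=cam('scene'); print('exp',proj(c,[[.522,-.251,.012],[.522,-.251,.137]]).round(1))"
```

```text
32.0 [ 0.5025 -0.3372  0.1265] zaxis [ 0.185  0.971 -0.152] yaw_y -10.9 j [-1.078  1.05   1.053  0.874  2.195 -0.825] w 0.444 F [-0.   1.  -0.5] g 0.0
tilt below horiz 8.75 az 79.2 y.z -0.0129
axis pt [ 0.5014 -0.343   0.1274]
scene 0.81 416 V 107.0 mu [287.1 215.4] ends [264. 204.] [302.9 223.2]
scene 0.63 431 V 22.0 mu [150.5 214.1] ends [142.3 189.9] [156.3 231.2]
expected foot/tip px if foot at z0:
[[116.  209.1]
 [101.3 170.9]]
exp [[153.1 226.1]
 [142.  190. ]]
```

Emit:
{"method": "apply_moves", "body": {
  "xyz": [
    [0,0,0.04],
    [0,0,0.04],
    [0,0,0.04],
    [-0.004,0.03,0],
    [-0.004,0.04,0]
  ],
  "delta_rot": [
    [0,0,0],
    [0,0,0],
    [0,0,0],
    [-7.9,1.5,0],
    [-7.9,1.5,0]
  ],
  "claw": [0.5,0.5,0.5,0.5,0.5]
}}

```text
time: 32.6
tool_pos: [0.4964, -0.2665, 0.25]
tcp_rot: [-0.342, 0.653, 0.537, 0.41]
wrist_force: [1.2, -0.5, 1.3]
width: 0.503
gripper_force: 0.0
```

Emit:
{"method": "apply_moves", "body": {
  "xyz": [
    [-0.004,0.04,0],
    [-0.004,0.04,0],
    [-0.004,0.04,0],
    [-0.004,0.04,0],
    [-0.004,0.04,0]
  ],
  "delta_rot": [
    [-7.9,1.5,0],
    [-7.9,1.5,0],
    [-7.9,1.5,0],
    [-7.9,1.5,0],
    [-7.9,1.5,0]
  ],
  "claw": [0.5,0.5,0.5,0.5,0.5]
}}

```text
time: 33.1
tool_pos: [0.4763, -0.0638, 0.2514]
tcp_rot: [-0.135, 0.755, 0.621, 0.163]
wrist_force: [0.9, 0.5, -0.0]
width: 0.5
gripper_force: 0.0
```

Emit:
{"method": "apply_moves", "body": {
  "xyz": [
    [-0.004,0.04,0],
    [-0.004,0.04,0],
    [-0.004,0.035,0],
    [0,0.03,-0.01],
    [0,0,-0.01]
  ],
  "delta_rot": [
    [-7.9,1.5,0],
    [-7.9,1.5,0],
    [-7.9,1.5,0],
    [0,0,-8],
    [0,0,-8]
  ],
  "claw": [0.6,0.6,0.6,0.6,0.6]
}}

```text
time: 33.6
tool_pos: [0.464, 0.0853, 0.2312]
tcp_rot: [-0.004, 0.853, 0.523, 0.005]
wrist_force: [1.0, -1.1, -0.4]
width: 0.601
gripper_force: 0.0
```

Emit:
{"method": "apply_moves", "body": {
  "xyz": [
    [0,0,-0.02],
    [0,0,-0.02],
    [0,0,0],
    [0,0,0],
    [0,0,0]
  ],
  "delta_rot": [
    [0,0,-8],
    [0,0,-8],
    [0,0,-2],
    [0,0,0],
    [0,0,0]
  ],
  "claw": [0.6,0.6,0.6,0.6,0.6]
}}

```text
time: 34.1
tool_pos: [0.4647, 0.0804, 0.1909]
tcp_rot: [-0.004, 0.924, 0.382, 0.005]
wrist_force: [-0.2, 0.2, 0.2]
width: 0.601
gripper_force: 0.0
```

```bash
python3 tl.py gt
```

```text
34.1 [0.4647 0.0804 0.1909] zaxis [ 0.006  0.01  -1.   ] yaw_y -45.1 j [-0.02   0.018  1.838  0.011  1.28   0.765] w 0.601 F [-0.2  0.2  0.2] g 0.0
0.73 3378 meanV 128.0 foot [0.5106 0.1359] tip [0.4288 0.0412] len 0.1251 az -130.8
0.71 397 meanV 9.0 foot [ 0.5283 -0.2292] tip [ 0.5197 -0.2628] len 0.0347 az -104.5
```

Emit:
{"method": "apply_moves", "body": {
  "xyz": [
    [-0.001,0,-0.03],
    [0,0,-0.03],
    [0,0,-0.04],
    [0,0,-0.04],
    [0,0,-0.02]
  ],
  "delta_rot": [
    [5.4,-4.8,0],
    [5.4,-4.8,0],
    [0,0,4],
    [0,0,0],
    [0,0,0]
  ],
  "claw": [0.6,0.6,0.6,0.6,0.6]
}}

```text
time: 34.7
tool_pos: [0.4616, 0.0802, 0.0281]
tcp_rot: [-0.064, 0.903, 0.41, 0.114]
wrist_force: [-0.2, 0.7, 0.2]
width: 0.601
gripper_force: 0.0
```

Emit:
{"method": "apply_moves", "body": {
  "xyz": [
    [0,0,0],
    [0,0,0],
    [0,0,0]
  ],
  "delta_rot": [
    [0,0,0],
    [0,0,0],
    [0,0,0]
  ],
  "claw": [0.6,0.6,0.6]
}}

```text
time: 35.0
tool_pos: [0.4656, 0.0802, 0.0325]
tcp_rot: [-0.062, 0.902, 0.41, 0.117]
wrist_force: [0.4, -0.0, -0.3]
width: 0.598
gripper_force: 0.0
```

```bash
python3 tl.py gt2
```

```text
35.0 [0.4656 0.0802 0.0325] zaxis [ 0.161  0.208 -0.965] yaw_y -41.0 j [-0.174  0.183  2.084  0.338  0.777  0.313] w 0.598 F [ 0.4 -0.  -0.3] g 0.0
0.86 11124 meanV 140.0 foot [0.5115 0.1368] tip [0.4292 0.0417] len 0.1258 az -130.8
```

View pics/gt2.png

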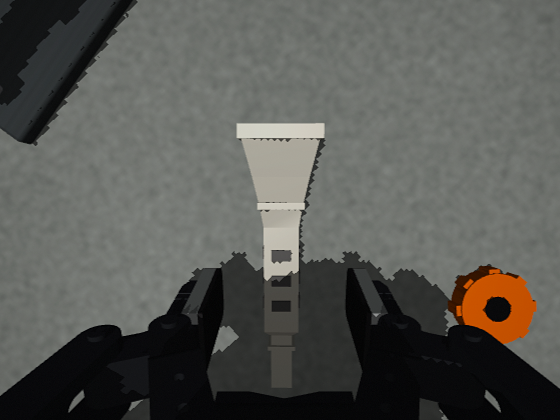

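Emit:
{"method": "apply_moves", "body": {
  "xyz": [
    [-0.002,0,-0.012],
    [0,0,-0.01],
    [0,0,-0.004],
    [0,0,0],
    [0,0,0]
  ],
  "delta_rot": [
    [0,0,0],
    [0,0,0],
    [0,0,0],
    [0,0,0],
    [0,0,0]
  ],
  "claw": [0.6,0.6,0.6,0.6,0.6]
}}

```text
time: 35.6
tool_pos: [0.4613, 0.0805, 0.0043]
tcp_rot: [-0.063, 0.903, 0.41, 0.115]
wrist_force: [0.7, -0.4, -0.2]
width: 0.604
gripper_force: 0.0
```

Emit:
{"method": "apply_moves", "body": {
  "xyz": [
    [0,0,0],
    [0,0,0],
    [0,0,0],
    [0,0,0],
    [0,0,0]
  ],
  "delta_rot": [
    [0,0,0],
    [0,0,0],
    [0,0,0],
    [0,0,0],
    [0,0,0]
  ],
  "claw": [0,0,0,0,0]
}}

```text
time: 36.1
tool_pos: [0.462, 0.0803, 0.0051]
tcp_rot: [-0.062, 0.903, 0.41, 0.116]
wrist_force: [-0.7, -0.8, 4.1]
width: 0.166
gripper_force: 60.7
```

Emit:
{"method": "apply_moves", "body": {
  "xyz": [
    [0,0,0],
    [0,0,0]
  ],
  "delta_rot": [
    [0,0,0],
    [0,0,0]
  ],
  "claw": [0,0]
}}

```text
time: 36.3
tool_pos: [0.462, 0.0803, 0.005]
tcp_rot: [-0.063, 0.903, 0.41, 0.116]
wrist_force: [-1.4, -1.6, 5.1]
width: 0.171
gripper_force: 60.9
```

```bash
cat > path2.py <<'E'
from h import *
from kin import *
s=st(); p=np.array(s['tool_pos']); Rt=q(s['tcp_rot']); j=np.array(s['joints'])
# rotate yaw about Z at height, then tilt
rows=[((0,0,.039),(0,0,0))]*5+[((0,-.008,0),(0,0,-8.23))]*18+[((.0038,-.0187,-.004),(7.88,-1.39,0))]*12
for i,(d,r) in enumerate(rows):
    p=p+d; Rt=R.from_rotvec(np.radians(r))*Rt; j2,e=ik(p,Rt,j); 
    if i%3==1 or i==len(rows)-1: print(i,np.round(p,3),np.round(Rt.as_matrix()[:,2],2),np.round(j2,2),'dmax',np.abs(j2-j).max().round(2),'e',round(e,4),'w',np.round(fk(j2,P)[2],2))
    j=j2
E
python3 path2.py
```

```text
36.3 [0.462  0.0803 0.005 ] zaxis [ 0.158  0.208 -0.965] yaw_y -41.0 j [-0.175  0.241  2.096  0.363  0.714  0.278] w 0.171 F [-1.4 -1.6  5.1] g 60.9
1 [0.462 0.08  0.083] [ 0.16  0.21 -0.97] [-0.17  0.07  2.07  0.3   0.9   0.37] dmax 0.09 e 0.0 w [0.41 0.01 0.39]
4 [0.462 0.08  0.2  ] [ 0.16  0.21 -0.97] [-0.17 -0.11  1.96  0.25  1.18  0.46] dmax 0.09 e 0.0 w [0.41 0.01 0.5 ]
7 [0.462 0.056 0.2  ] [ 0.23  0.12 -0.97] [-0.18 -0.17  2.01  0.18  1.09  0.9 ] dmax 0.15 e 0.0 w [0.39 0.02 0.5 ]
10 [0.462 0.032 0.2  ] [ 0.26  0.02 -0.97] [-0.16 -0.19  2.03  0.06  1.04  1.4 ] dmax 0.17 e 0.0 w [0.38 0.03 0.5 ]
13 [0.462 0.008 0.2  ] [ 0.24 -0.1  -0.97] [-0.13 -0.17  2.02 -0.07  1.04  1.91] dmax 0.17 e 0.0 w [0.39 0.04 0.5 ]
16 [ 0.462 -0.016  0.2  ] [ 0.18 -0.19 -0.97] [-0.11 -0.12  1.98 -0.19  1.09  2.41] dmax 0.16 e 0.0 w [0.4  0.04 0.5 ]
19 [ 0.462 -0.04   0.2  ] [ 0.09 -0.25 -0.97] [-0.12 -0.06  1.91 -0.24  1.18  2.82] dmax 0.11 e 0.0126 w [0.43 0.03 0.51]
22 [ 0.462 -0.064  0.2  ] [-0.02 -0.26 -0.97] [-0.3  -0.04  1.88 -0.05  1.23  2.82] dmax 0.06 e 0.1986 w [ 0.44 -0.05  0.51]
25 [ 0.473 -0.12   0.188] [ 0.05  0.15 -0.99] [-0.53  0.07  1.8   0.16  1.31  2.74] dmax 0.1 e 0.0 w [ 0.46 -0.17  0.5 ]
28 [ 0.485 -0.176  0.176] [ 0.12  0.53 -0.84] [-0.81  0.29  1.67  0.47  1.53  2.4 ] dmax 0.09 e 0.0 w [ 0.45 -0.34  0.44]
31 [ 0.496 -0.232  0.164] [ 0.17  0.82 -0.55] [-0.97  0.61  1.45  0.67  1.83  2.26] dmax 0.11 e 0.0 w [ 0.44 -0.49  0.34]
34 [ 0.508 -0.288  0.152] [ 0.19  0.97 -0.16] [-1.04  0.94  1.2   0.89  2.14  2.28] dmax 0.11 e 0.0 w [ 0.45 -0.59  0.2 ]
```

```bash
sed -i 's/^rows=.*/rows=[((0,0,.043),(0,0,0))]*6+[((0,-.008,0),(0,0,-7.95))]*16+[((.0043,-.022,-.000),(7.85,1.57,0))]*12+[((0,0,0),(0,0,-7.2))]*3+[((0,0,-.04),(0,0,0))]*4/' path2.py; python3 path2.py
```

```text
36.3 [0.462  0.0803 0.005 ] zaxis [ 0.158  0.208 -0.965] yaw_y -41.0 j [-0.175  0.241  2.096  0.363  0.714  0.278] w 0.171 F [-1.4 -1.6  5.1] g 60.9
1 [0.462 0.08  0.091] [ 0.16  0.21 -0.97] [-0.17  0.06  2.06  0.3   0.92  0.37] dmax 0.1 e 0.0 w [0.41 0.01 0.4 ]
4 [0.462 0.08  0.22 ] [ 0.16  0.21 -0.97] [-0.17 -0.13  1.94  0.25  1.22  0.47] dmax 0.1 e 0.0 w [0.41 0.01 0.52]
7 [0.462 0.064 0.263] [ 0.21  0.16 -0.97] [-0.18 -0.21  1.92  0.2   1.26  0.77] dmax 0.14 e 0.0 w [0.4  0.01 0.57]
10 [0.462 0.04  0.263] [ 0.25  0.06 -0.97] [-0.17 -0.25  1.94  0.11  1.2   1.21] dmax 0.15 e 0.0 w [0.38 0.02 0.57]
13 [0.462 0.016 0.263] [ 0.26 -0.05 -0.97] [-0.14 -0.25  1.94 -0.01  1.18  1.69] dmax 0.16 e 0.0 w [0.38 0.03 0.57]
16 [ 0.462 -0.008  0.263] [ 0.21 -0.15 -0.97] [-0.12 -0.21  1.92 -0.13  1.21  2.16] dmax 0.15 e 0.0 w [0.39 0.04 0.57]
19 [ 0.462 -0.032  0.263] [ 0.14 -0.22 -0.97] [-0.11 -0.15  1.87 -0.22  1.27  2.59] dmax 0.14 e 0.0 w [0.42 0.04 0.57]
22 [ 0.466 -0.07   0.263] [ 0.04 -0.12 -0.99] [-0.26 -0.08  1.78 -0.1   1.37  2.69] dmax 0.13 e 0.0 w [ 0.45 -0.03  0.58]
25 [ 0.479 -0.136  0.263] [-0.04  0.29 -0.96] [-0.59  0.12  1.6   0.22  1.62  2.34] dmax 0.1 e 0.0 w [ 0.49 -0.23  0.57]
28 [ 0.492 -0.202  0.263] [-0.11  0.65 -0.76] [-0.79  0.43  1.35  0.42  1.95  2.2 ] dmax 0.11 e 0.0 w [ 0.53 -0.41  0.5 ]
31 [ 0.505 -0.268  0.263] [-0.16  0.89 -0.42] [-0.89  0.77  1.05  0.63  2.3   2.24] dmax 0.12 e 0.0 w [ 0.56 -0.55  0.4 ]
34 [ 0.514 -0.312  0.263] [-0.05  0.99 -0.16] [-0.97  0.93  0.94  0.9   2.43  2.43] dmax 0.09 e 0.0 w [ 0.53 -0.62  0.31]
37 [ 0.514 -0.312  0.223] [ 0.2   0.97 -0.16] [-1.05  0.88  1.14  0.95  2.22  2.4 ] dmax 0.06 e 0.0 w [ 0.45 -0.62  0.27]
40 [ 0.514 -0.312  0.103] [ 0.2   0.97 -0.16] [-1.05  1.05  1.1   0.88  2.13  2.27] dmax 0.06 e 0.0 w [ 0.45 -0.62  0.15]
```

Feasible throughout. Execute.

Emit:
{"method": "apply_moves", "body": {
  "xyz": [
    [0,0,0.02],
    [0,0,0.045],
    [0,0,0.05],
    [0,0,0.05],
    [0,0,0.05]
  ],
  "delta_rot": [
    [0,0,0],
    [0,0,0],
    [0,0,0],
    [0,0,0],
    [0,0,0]
  ],
  "claw": [0,0,0,0,0]
}}

```text
time: 36.8
tool_pos: [0.4604, 0.0806, 0.2207]
tcp_rot: [-0.063, 0.903, 0.41, 0.115]
wrist_force: [1.4, -0.4, -0.4]
width: 0.172
gripper_force: 60.1
```

Emit:
{"method": "apply_moves", "body": {
  "xyz": [
    [0,0,0.04],
    [0,-0.008,0],
    [0,-0.008,0],
    [0,-0.008,0],
    [0,-0.008,0]
  ],
  "delta_rot": [
    [0,0,0],
    [0,0,-7.95],
    [0,0,-7.95],
    [0,0,-7.95],
    [0,0,-7.95]
  ],
  "claw": [0,0,0,0,0]
}}

```text
time: 37.3
tool_pos: [0.4607, 0.0482, 0.2587]
tcp_rot: [-0.029, 0.981, 0.144, 0.128]
wrist_force: [-0.4, 0.7, -1.0]
width: 0.169
gripper_force: 60.2
```

Emit:
{"method": "apply_moves", "body": {
  "xyz": [
    [0,-0.008,0],
    [0,-0.008,0],
    [0,-0.008,0],
    [0,-0.008,0],
    [0,-0.008,0]
  ],
  "delta_rot": [
    [0,0,-7.95],
    [0,0,-7.95],
    [0,0,-7.95],
    [0,0,-7.95],
    [0,0,-7.95]
  ],
  "claw": [0,0,0,0,0]
}}

```text
time: 37.8
tool_pos: [0.4606, 0.0084, 0.2585]
tcp_rot: [0.017, 0.972, -0.198, 0.129]
wrist_force: [-0.2, 0.2, -1.6]
width: 0.168
gripper_force: 60.2
```

Emit:
{"method": "apply_moves", "body": {
  "xyz": [
    [0,-0.008,0],
    [0,-0.008,0],
    [0,-0.008,0],
    [0,-0.008,0],
    [0,-0.008,0]
  ],
  "delta_rot": [
    [0,0,-7.95],
    [0,0,-7.95],
    [0,0,-7.95],
    [0,0,-7.95],
    [0,0,-7.95]
  ],
  "claw": [0,0,0,0,0]
}}

```text
time: 38.3
tool_pos: [0.4607, -0.0314, 0.2585]
tcp_rot: [0.061, 0.847, -0.516, 0.116]
wrist_force: [-0.6, -0.5, -1.1]
width: 0.164
gripper_force: 60.2
```

Emit:
{"method": "apply_moves", "body": {
  "xyz": [
    [0,-0.008,0],
    [0,-0.008,0],
    [0,0,0],
    [0,0,0]
  ],
  "delta_rot": [
    [0,0,-7.95],
    [0,0,-7.95],
    [0,0,0],
    [0,0,0]
  ],
  "claw": [0,0,0,0]
}}

```text
time: 38.7
tool_pos: [0.4595, -0.0563, 0.2608]
tcp_rot: [0.072, 0.773, -0.622, 0.104]
wrist_force: [-0.4, 0.7, -0.1]
width: 0.168
gripper_force: 60.2
```

```bash
python3 -c "
from h import *
st()"
```

```text
38.7 [ 0.4595 -0.0563  0.2608] zaxis [ 0.071 -0.24  -0.968] yaw_y -167.6 j [-0.154 -0.112  1.834 -0.236  1.317  2.821] w 0.168 F [-0.4  0.7 -0.1] g 60.2
```

Emit:
{"method": "apply_moves", "body": {
  "xyz": [
    [0.0045,-0.022,0],
    [0.0045,-0.022,0],
    [0.0045,-0.022,0],
    [0.0045,-0.022,0],
    [0.0045,-0.022,0]
  ],
  "delta_rot": [
    [7.8,1.7,0],
    [7.8,1.7,0],
    [7.8,1.7,0],
    [7.8,1.7,0],
    [7.8,1.7,0]
  ],
  "claw": [0,0,0,0,0]
}}

```text
time: 39.2
tool_pos: [0.4829, -0.1672, 0.2627]
tcp_rot: [-0.147, 0.758, -0.614, -0.166]
wrist_force: [0.3, -0.5, -0.2]
width: 0.167
gripper_force: 60.1
```

Emit:
{"method": "apply_moves", "body": {
  "xyz": [
    [0.0045,-0.022,0],
    [0.0045,-0.022,0],
    [0.0045,-0.022,0],
    [0.0045,-0.022,0],
    [0.0045,-0.022,0]
  ],
  "delta_rot": [
    [7.8,1.7,0],
    [7.8,1.7,0],
    [7.8,1.7,0],
    [7.8,1.7,0],
    [7.8,1.7,0]
  ],
  "claw": [0,0,0,0,0]
}}

```text
time: 39.7
tool_pos: [0.5053, -0.2776, 0.2616]
tcp_rot: [-0.346, 0.651, -0.532, -0.416]
wrist_force: [1.1, 0.5, -0.3]
width: 0.166
gripper_force: 60.2
```

Emit:
{"method": "apply_moves", "body": {
  "xyz": [
    [0.0045,-0.022,0],
    [0.0045,-0.015,0],
    [0,0,0],
    [0,0,0],
    [0,0,0]
  ],
  "delta_rot": [
    [7.8,1.7,0],
    [7.8,1.7,0],
    [0,0,-7.5],
    [0,0,-7.5],
    [0,0,-7.5]
  ],
  "claw": [0,0,0,0,0]
}}

```text
time: 40.2
tool_pos: [0.5146, -0.3135, 0.2586]
tcp_rot: [0.505, -0.478, 0.588, 0.413]
wrist_force: [-0.0, -0.6, -0.4]
width: 0.166
gripper_force: 60.2
```

Emit:
{"method": "apply_moves", "body": {
  "xyz": [
    [0,0,0],
    [0,0,0]
  ],
  "delta_rot": [
    [0,0,0],
    [0,0,0]
  ],
  "claw": [0,0]
}}

```text
time: 40.4
tool_pos: [0.5139, -0.3134, 0.262]
tcp_rot: [0.504, -0.482, 0.586, 0.413]
wrist_force: [1.1, 0.8, -0.6]
width: 0.171
gripper_force: 60.3
```

```bash
python3 up.py u3
```

```text
40.4 [ 0.5139 -0.3134  0.262 ] zaxis [ 0.193  0.969 -0.152] yaw_y 168.7 j [-1.052  0.835  1.129  0.989  2.254  2.466] w 0.171 F [ 1.1  0.8 -0.6] g 60.3
tilt below horiz 8.75 az 78.7 y.z -0.0013
axis pt [ 0.5128 -0.3192  0.2629]
scene 0.77 598 V 83.0 mu [103.1 153.8] ends [ 91.5 122.8] [111.2 175.3]
scene 0.76 483 V 27.0 mu [149.9 213.4] ends [142.6 188.8] [155.3 231.2]
expected foot/tip px if foot at z0:
[[108.6 170.4]
 [ 91.3 123.5]]
```

Emit:
{"method": "apply_moves", "body": {
  "xyz": [
    [0,0,-0.03],
    [0,0,-0.04],
    [0,0,-0.04],
    [0,0,-0.03],
    [0,0,-0.02]
  ],
  "delta_rot": [
    [0,0,0],
    [0,0,0],
    [0,0,0],
    [0,0,0],
    [0,0,0]
  ],
  "claw": [0,0,0,0,0]
}}

```text
time: 41.0
tool_pos: [0.5149, -0.3123, 0.099]
tcp_rot: [0.503, -0.482, 0.586, 0.414]
wrist_force: [0.2, 0.1, -0.3]
width: 0.166
gripper_force: 60.2
```

Emit:
{"method": "apply_moves", "body": {
  "xyz": [
    [0,0,-0.005],
    [0,0,0],
    [0,0,0]
  ],
  "delta_rot": [
    [0,0,0],
    [0,0,0],
    [0,0,0]
  ],
  "claw": [0,0,0]
}}

```text
time: 41.3
tool_pos: [0.5149, -0.314, 0.0981]
tcp_rot: [0.504, -0.483, 0.586, 0.412]
wrist_force: [-0.3, -0.7, -0.6]
width: 0.167
gripper_force: 60.2
```

Emit:
{"method": "apply_moves", "body": {
  "xyz": [
    [0,0,-0.004],
    [0,0,0]
  ],
  "delta_rot": [
    [0,0,0],
    [0,0,0]
  ],
  "claw": [0,0]
}}

```text
time: 41.5
tool_pos: [0.5142, -0.3139, 0.0934]
tcp_rot: [0.504, -0.482, 0.587, 0.412]
wrist_force: [0.5, 0.0, -0.6]
width: 0.171
gripper_force: 60.2
```

Emit:
{"method": "apply_moves", "body": {
  "xyz": [
    [0,0,-0.003],
    [0,0,0]
  ],
  "delta_rot": [
    [0,0,0],
    [0,0,0]
  ],
  "claw": [0,0]
}}

```text
time: 41.7
tool_pos: [0.5138, -0.3136, 0.0897]
tcp_rot: [0.504, -0.481, 0.587, 0.412]
wrist_force: [0.3, 0.6, -0.8]
width: 0.168
gripper_force: 60.2
```

Emit:
{"method": "apply_moves", "body": {
  "xyz": [
    [0,0,-0.002],
    [0,0,0]
  ],
  "delta_rot": [
    [0,0,0],
    [0,0,0]
  ],
  "claw": [0,0]
}}

```text
time: 41.9
tool_pos: [0.5138, -0.3135, 0.0875]
tcp_rot: [0.504, -0.481, 0.587, 0.413]
wrist_force: [-0.7, 0.6, -0.8]
width: 0.167
gripper_force: 60.2
```

Emit:
{"method": "apply_moves", "body": {
  "xyz": [
    [0,0,-0.002],
    [0,0,0]
  ],
  "delta_rot": [
    [0,0,0],
    [0,0,0]
  ],
  "claw": [0,0]
}}

```text
time: 42.1
tool_pos: [0.5138, -0.3134, 0.0854]
tcp_rot: [0.504, -0.481, 0.587, 0.413]
wrist_force: [0.1, 0.1, -0.7]
width: 0.169
gripper_force: 60.2
```

Emit:
{"method": "apply_moves", "body": {
  "xyz": [
    [0,0,-0.0015],
    [0,0,0]
  ],
  "delta_rot": [
    [0,0,0],
    [0,0,0]
  ],
  "claw": [0,0]
}}

```text
time: 42.3
tool_pos: [0.5138, -0.3136, 0.0851]
tcp_rot: [0.505, -0.481, 0.586, 0.413]
wrist_force: [-0.6, 0.7, 3.2]
width: 0.169
gripper_force: 60.3
```

Emit:
{"method": "apply_moves", "body": {
  "xyz": [
    [0,0,-0.0015],
    [0,0,0]
  ],
  "delta_rot": [
    [0,0,0],
    [0,0,0]
  ],
  "claw": [0,0]
}}

```text
time: 42.5
tool_pos: [0.5137, -0.3136, 0.0851]
tcp_rot: [0.505, -0.482, 0.585, 0.413]
wrist_force: [-2.2, 0.2, 7.3]
width: 0.165
gripper_force: 60.3
```

Emit:
{"method": "apply_moves", "body": {
  "xyz": [
    [0,0,-0.0015],
    [0,0,0]
  ],
  "delta_rot": [
    [0,0,0],
    [0,0,0]
  ],
  "claw": [0,0]
}}

```text
time: 42.7
tool_pos: [0.5137, -0.3137, 0.0851]
tcp_rot: [0.506, -0.482, 0.584, 0.413]
wrist_force: [-2.4, 1.9, 12.3]
width: 0.165
gripper_force: 60.4
```

Emit:
{"method": "apply_moves", "body": {
  "xyz": [
    [0,0,0.0035],
    [0,0,0],
    [0,0,0],
    [0,0,0],
    [0,0,0]
  ],
  "delta_rot": [
    [0,0,0],
    [0,0,0],
    [0,0,0],
    [0,0,0],
    [0,0,0]
  ],
  "claw": [0,0.2,0.26,0.32,0.4]
}}

```text
time: 43.2
tool_pos: [0.5139, -0.3134, 0.0842]
tcp_rot: [0.504, -0.481, 0.587, 0.413]
wrist_force: [0.8, 1.0, 0.6]
width: 0.4
gripper_force: 0.0
```

Emit:
{"method": "apply_moves", "body": {
  "xyz": [
    [-0.002,-0.01,0.0015],
    [-0.004,-0.02,0.003],
    [-0.006,-0.03,0.005],
    [-0.006,-0.03,0.005],
    [0,0,0.03]
  ],
  "delta_rot": [
    [0,0,0],
    [0,0,0],
    [0,0,0],
    [0,0,0],
    [0,0,0]
  ],
  "claw": [0.45,0.45,0.45,0.45,0.45]
}}

```text
time: 43.7
tool_pos: [0.4934, -0.4057, 0.1238]
tcp_rot: [0.505, -0.477, 0.588, 0.414]
wrist_force: [-0.2, 0.5, -0.6]
width: 0.45
gripper_force: 0.0
```

Emit:
{"method": "apply_moves", "body": {
  "xyz": [
    [0,0,0.04],
    [0,0,0.04],
    [0,0,0.04],
    [0,0,0],
    [0,0,0]
  ],
  "delta_rot": [
    [0,0,0],
    [0,0,0],
    [0,0,0],
    [0,0,0],
    [0,0,0]
  ],
  "claw": [0.5,0.5,0.5,0.5,0.5]
}}

```text
time: 44.2
tool_pos: [0.4959, -0.4045, 0.2507]
tcp_rot: [0.504, -0.482, 0.587, 0.411]
wrist_force: [0.5, -1.2, -1.4]
width: 0.506
gripper_force: 0.0
```

```bash
python3 up.py u4; python3 - <<'E'
from h import *
c=cam('scene'); print('exp',proj(c,[[.522,-.251,.012],[.522,-.251,.137],[.5127,-.3195,.012],[.5127,-.3195,.137]]).round(1))
im=cv2.imread('pics/u4_scene.png'); out=np.hstack([cv2.resize(im[140:260,80:200],(400,400),interpolation=2),cv2.resize(im[140:260,310:430],(400,400),interpolation=2)]); cv2.imwrite('pics/chk.png',out)
for d in finder.find_in('scene','clip1')[:4]: print(np.round(d['position'],3),round(d['score'],2))
E
```

```text
44.2 [ 0.4959 -0.4045  0.2507] zaxis [ 0.195  0.968 -0.155] yaw_y 168.6 j [-1.126  0.981  0.887  1.001  2.361  2.52 ] w 0.506 F [ 0.5 -1.2 -1.4] g 0.0
tilt below horiz 8.93 az 78.6 y.z -0.0033
axis pt [ 0.4947 -0.4103  0.2516]
scene 0.85 409 V 15.0 mu [150.1 213.3] ends [143.  189.7] [155.3 230.5]
scene 0.73 468 V 85.0 mu [123.3 209.9] ends [114.7 187.1] [130.2 228.3]
expected foot/tip px if foot at z0:
[[ 74.  169.5]
 [ 53.6 123.6]]
exp [[153.1 226.1]
 [142.  190. ]
 [128.  223.5]
 [114.7 187.5]]
[0.582 0.281 0.101] 0.75
[0.479 0.258 0.106] 0.56
[0.524 0.27  0.103] 0.52
```

View pics/chk.png

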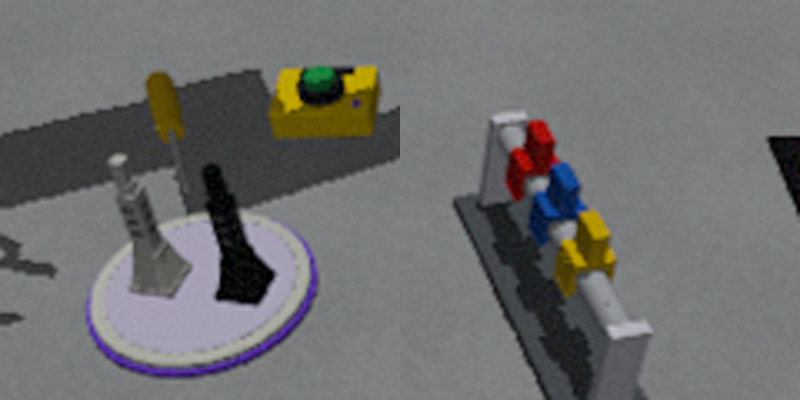

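```bash
cat > path3.py <<'E'
from h import *
from kin import *
s=st(); p=np.array(s['tool_pos']); Rt=q(s['tcp_rot']); j=np.array(s['joints'])
rows=[((.01,.01,.01),(-7.94,1.6,0))]*5+[((.01,.01,0),(-7.94,1.6,0))]*5+[((.012,.027,0),(0,0,8))]*8+[((.012,.027,-.02),(0,0,0))]*2
for i,(d,r) in enumerate(rows):
    p=p+d; Rt=R.from_rotvec(np.radians(r))*Rt; j2,e=ik(p,Rt,j); 
    if i%2==1: print(i,np.round(p,3),np.round(Rt.as_matrix()[:,2],2),np.round(j2,2),'dmax',np.abs(j2-j).max().round(2),'e',round(e,4),'w',np.round(fk(j2,P)[2],2))
    j=j2
c=cam('top'); im=cv2.imread('pics/top0.png'); 
for n,(x0,x1,y0,y1) in {'top':(270,315,130,170),'scene':(215,270,262,305)}.items():
    im=cv2.imread(f'pics/{n}0.png'); m=np.zeros(im.shape[:2],np.uint8); m[y0:y1,x0:x1]=cv2.inRange(cv2.cvtColor(im,cv2.COLOR_BGR2HSV),(45,80,50),(85,255,255))[y0:y1,x0:x1]
    print(n,hit(cam(n),np.argwhere(m)[:,::-1].mean(0),.05),m.sum()//255)
E
python3 path3.py
```

```text
44.35 [ 0.4956 -0.4033  0.2473] zaxis [ 0.194  0.97  -0.149] yaw_y 168.7 j [-1.126  0.985  0.891  1.001  2.36   2.52 ] w 0.5 F [ 0.8 -0.6 -0.3] g 0.0
1 [ 0.516 -0.383  0.267] [ 0.18  0.89 -0.42] [-1.07  0.82  0.95  0.81  2.21  2.47] dmax 0.09 e 0.0 w [ 0.46 -0.66  0.4 ]
3 [ 0.536 -0.363  0.287] [ 0.15  0.74 -0.66] [-1.    0.66  1.01  0.64  2.06  2.48] dmax 0.09 e 0.0 w [ 0.49 -0.6   0.49]
5 [ 0.556 -0.343  0.297] [ 0.11  0.53 -0.84] [-0.89  0.53  1.08  0.45  1.89  2.52] dmax 0.1 e 0.0 w [ 0.52 -0.51  0.56]
7 [ 0.576 -0.323  0.297] [ 0.06  0.28 -0.96] [-0.76  0.43  1.15  0.25  1.72  2.6 ] dmax 0.11 e 0.0 w [ 0.56 -0.41  0.6 ]
9 [ 0.596 -0.303  0.297] [ 0.    0.01 -1.  ] [-0.6   0.37  1.2   0.01  1.58  2.74] dmax 0.12 e 0.0 w [ 0.6  -0.31  0.61]
11 [ 0.62  -0.249  0.297] [-0.    0.01 -1.  ] [-0.51  0.37  1.2   0.01  1.58  2.55] dmax 0.1 e 0.0 w [ 0.62 -0.25  0.61]
13 [ 0.644 -0.195  0.297] [-0.    0.01 -1.  ] [-0.43  0.38  1.19  0.    1.58  2.36] dmax 0.09 e 0.0 w [ 0.64 -0.2   0.61]
15 [ 0.668 -0.141  0.297] [-0.01  0.01 -1.  ] [-0.34  0.4   1.15  0.    1.59  2.17] dmax 0.1 e 0.0 w [ 0.67 -0.14  0.61]
17 [ 0.692 -0.087  0.297] [-0.01  0.   -1.  ] [-0.25  0.44  1.11  0.    1.6   1.97] dmax 0.1 e 0.0 w [ 0.69 -0.09  0.61]
19 [ 0.716 -0.033  0.257] [-0.01  0.   -1.  ] [-0.17  0.5   1.1   0.    1.55  2.06] dmax 0.04 e 0.0 w [ 0.72 -0.03  0.57]
top [[ 0.71668279 -0.00169846  0.05      ]] 66
scene [[ 0.71927721 -0.00316828  0.05      ]] 129
```

Emit:
{"method": "apply_moves", "body": {
  "xyz": [
    [0.01,0.01,0.01],
    [0.01,0.01,0.01],
    [0.01,0.01,0.01],
    [0.01,0.01,0.01],
    [0.01,0.01,0.01]
  ],
  "delta_rot": [
    [-7.94,1.6,0],
    [-7.94,1.6,0],
    [-7.94,1.6,0],
    [-7.94,1.6,0],
    [-7.94,1.6,0]
  ],
  "claw": [0,0,0,0,0]
}}

```text
time: 44.85
tool_pos: [0.5458, -0.3538, 0.298]
tcp_rot: [0.268, -0.594, 0.726, 0.22]
wrist_force: [0.2, 0.2, -0.5]
width: 0.004
gripper_force: 0.0
```

Emit:
{"method": "apply_moves", "body": {
  "xyz": [
    [0.01,0.01,0],
    [0.01,0.01,0],
    [0.01,0.01,0],
    [0.01,0.01,0],
    [0.01,0.01,0]
  ],
  "delta_rot": [
    [-7.94,1.6,0],
    [-7.94,1.6,0],
    [-7.94,1.6,0],
    [-7.94,1.6,0],
    [-7.94,1.6,0]
  ],
  "claw": [0,0,0,0,0]
}}

```text
time: 45.35
tool_pos: [0.596, -0.3033, 0.2984]
tcp_rot: [-0.001, -0.634, 0.773, 0.001]
wrist_force: [-0.4, 0.9, -1.3]
width: 0.001
gripper_force: 0.0
```

Emit:
{"method": "apply_moves", "body": {
  "xyz": [
    [0.012,0.027,0],
    [0.012,0.027,0],
    [0.012,0.027,0],
    [0.012,0.027,0],
    [0.012,0.027,0]
  ],
  "delta_rot": [
    [0,0,8],
    [0,0,8],
    [0,0,8],
    [0,0,8],
    [0,0,8]
  ],
  "claw": [0,0,0,0,0]
}}

```text
time: 45.85
tool_pos: [0.6556, -0.1671, 0.2966]
tcp_rot: [-0.001, 0.862, -0.507, -0.005]
wrist_force: [0.8, -0.2, 0.2]
width: -0.001
gripper_force: 0.0
```

Emit:
{"method": "apply_moves", "body": {
  "xyz": [
    [0.012,0.027,-0.01],
    [0.012,0.027,-0.02],
    [0.012,0.03,-0.03],
    [0.012,0.03,-0.03],
    [0.001,0.03,-0.03]
  ],
  "delta_rot": [
    [0,0,8],
    [0,0,8],
    [0,0,8],
    [0,0,0],
    [0,0,0]
  ],
  "claw": [0,0,0,0,0]
}}

```text
time: 46.35
tool_pos: [0.7048, -0.0232, 0.1754]
tcp_rot: [-0.0, 0.947, -0.32, -0.004]
wrist_force: [-0.0, -0.2, -0.0]
width: -0.004
gripper_force: 0.0
```

Emit:
{"method": "apply_moves", "body": {
  "xyz": [
    [0,0,-0.02],
    [0,0,0],
    [0,0,0],
    [0,0,0]
  ],
  "delta_rot": [
    [0,0,0],
    [0,0,0],
    [0,0,0],
    [0,0,0]
  ],
  "claw": [0,0,0,0]
}}

```text
time: 46.75
tool_pos: [0.7059, -0.0256, 0.1606]
tcp_rot: [-0.0, 0.947, -0.32, -0.001]
wrist_force: [0.4, 0.5, 0.6]
width: 0.004
gripper_force: 0.0
```

```bash
python3 - <<'E'
from h import *
s=st(); im=cams.read_camera('wrist')[:,:,::-1].copy(); c=cam('wrist',s); m=cv2.inRange(cv2.cvtColor(im,cv2.COLOR_BGR2HSV),(45,80,40),(85,255,255))
n,l,t,ce=cv2.connectedComponentsWithStats(m)
for i in range(1,n):
    if t[i,4]>60: print(t[i],np.round(hit(c,ce[i],.052),4))
cams.read_camera('scene')
for d in finder.trace('scene','tower1')[:3]: print(round(d['score'],2),np.argwhere(d['pixels'])[:,::-1].mean(0).round(1))
E
```

```text
46.75 [ 0.7059 -0.0256  0.1606] zaxis [-0.002  0.002 -1.   ] yaw_y -127.4 j [-1.590e-01  5.380e-01  1.244e+00  1.000e-03  1.362e+00  2.064e+00] w 0.004 F [0.4 0.5 0.6] g 0.0
[ 231  197   38   39 1168] [[ 0.7183 -0.0043  0.052 ]]
0.58 [150.1 213.4]
0.58 [124.  211.8]
```

Emit:
{"method": "apply_moves", "body": {
  "xyz": [
    [0.012,0.0215,-0.03],
    [0,0,-0.03],
    [0,0,-0.03],
    [0,0,-0.01],
    [0,0,0]
  ],
  "delta_rot": [
    [0,0,0],
    [0,0,0],
    [0,0,0],
    [0,0,0],
    [0,0,0]
  ],
  "claw": [0,0,0,0,0]
}}

```text
time: 47.4
tool_pos: [0.7156, -0.0033, 0.0575]
tcp_rot: [0.0, 0.947, -0.32, -0.004]
wrist_force: [0.4, -1.2, -0.7]
width: -0.002
gripper_force: 0.0
```

```bash
python3 - <<'E'
from h import *
st(); c=cam('scene'); im=cams.read_camera('scene')[:,:,::-1].copy(); cv2.imwrite('pics/pre.png',im)
for d in finder.trace('scene','tower1')[:3]:
    pts=np.argwhere(d['pixels'])[:,::-1]; mu=pts.mean(0); _,_,V=np.linalg.svd(pts-mu,full_matrices=False); t=(pts-mu)@V[0]; print(round(d['score'],2),len(pts),mu.round(1),(mu+V[0]*t.min()).round(1),(mu+V[0]*t.max()).round(1))
E
```

```text
47.4 [ 0.7156 -0.0033  0.0575] zaxis [-0.008  0.003 -1.   ] yaw_y -127.4 j [-1.260e-01  6.640e-01  1.274e+00  2.000e-03  1.212e+00  2.096e+00] w -0.002 F [ 0.4 -1.2 -0.7] g 0.0
0.8 438 [150.3 214.2] [142.3 189.2] [155.9 231.7]
0.75 459 [123.4 210.6] [114.5 186.8] [130.2 228.7]
```

Towers unchanged; press.

Emit:
{"method": "apply_moves", "body": {
  "xyz": [
    [0,0,-0.004],
    [0,0,-0.004],
    [0,0,-0.003],
    [0,0,0],
    [0,0,0]
  ],
  "delta_rot": [
    [0,0,0],
    [0,0,0],
    [0,0,0],
    [0,0,0],
    [0,0,0]
  ],
  "claw": [0,0,0,0,0]
}}

```text
time: 48.0
tool_pos: [0.718, -0.0033, 0.0493]
tcp_rot: [-0.001, 0.947, -0.32, -0.001]
wrist_force: [1.0, -0.5, 3.2]
width: -0.003
gripper_force: 1.5
```

Emit:
{"method": "apply_moves", "body": {
  "xyz": [
    [0,0,-0.002],
    [0,0,-0.002],
    [0,0,-0.001],
    [0,0,0],
    [0,0,0]
  ],
  "delta_rot": [
    [0,0,0],
    [0,0,0],
    [0,0,0],
    [0,0,0],
    [0,0,0]
  ],
  "claw": [0,0,0,0,0]
}}

```text
time: 48.5
tool_pos: [0.718, -0.0033, 0.046]
tcp_rot: [-0.0, 0.947, -0.32, -0.001]
wrist_force: [-2.8, -0.9, 11.7]
width: 0.003
gripper_force: 5.8
```

Emit:
{"method": "apply_moves", "body": {
  "xyz": [
    [0,0,-0.001],
    [0,0,-0.001],
    [0,0,0]
  ],
  "delta_rot": [
    [0,0,0],
    [0,0,0],
    [0,0,0]
  ],
  "claw": [0,0,0]
}}

```text
time: 48.8
tool_pos: [0.7181, -0.0033, 0.0458]
tcp_rot: [-0.0, 0.947, -0.32, -0.001]
wrist_force: [-5.9, 0.5, 19.1]
width: -0.001
gripper_force: 9.3
```

Bottomed at full stroke (z 0.046). Retreat upward and check.

Emit:
{"method": "apply_moves", "body": {
  "xyz": [
    [0,0,0.02],
    [0,0,0.03],
    [0,0,0.04],
    [0,0,0.04],
    [0,0,0.02]
  ],
  "delta_rot": [
    [0,0,0],
    [0,0,0],
    [0,0,0],
    [0,0,0],
    [0,0,0]
  ],
  "claw": [0,0,0,0,0]
}}

```text
time: 49.3
tool_pos: [0.7179, -0.003, 0.1949]
tcp_rot: [-0.001, 0.947, -0.32, -0.001]
wrist_force: [0.4, -0.1, -0.6]
width: -0.001
gripper_force: 0.0
```

Emit:
{"method": "apply_moves", "body": {
  "xyz": [
    [0,0,0],
    [0,0,0],
    [0,0,0],
    [0,0,0],
    [0,0,0]
  ],
  "delta_rot": [
    [0,0,0],
    [0,0,0],
    [0,0,0],
    [0,0,0],
    [0,0,0]
  ],
  "claw": [0,0,0,0,0]
}}

```text
time: 49.8
tool_pos: [0.7159, -0.0029, 0.1889]
tcp_rot: [0.0, 0.947, -0.32, -0.004]
wrist_force: [1.1, 0.2, 0.2]
width: -0.001
gripper_force: 0.0
```

```bash
python3 - <<'E'
from workcell import hand_in
from h import *
st(); c=cam('scene'); im=cams.read_camera('scene')[:,:,::-1].copy(); cv2.imwrite('pics/end.png',im)
ok=0
for d in finder.trace('scene','tower1')[:3]:
    pts=np.argwhere(d['pixels'])[:,::-1]; mu=pts.mean(0); _,_,V=np.linalg.svd(pts-mu,full_matrices=False); t=(pts-mu)@V[0]; print(round(d['score'],2),len(pts),mu.round(1),(mu+V[0]*t.min()).round(1),(mu+V[0]*t.max()).round(1))
    ok+=min(np.linalg.norm(mu-[150.2,213.8]),np.linalg.norm(mu-[123.4,210.5]))<3
print([np.round(d['position'],3).tolist() for d in finder.find_in('scene','clip1')[:4]])
if ok>=2: print(hand_in())
E
```

```text
49.8 [ 0.7159 -0.0029  0.1889] zaxis [-0.008  0.003 -1.   ] yaw_y -127.3 j [-1.260e-01  5.390e-01  1.183e+00  2.000e-03  1.428e+00  2.096e+00] w -0.001 F [1.1 0.2 0.2] g 0.0
0.79 456 [149.9 213.2] [142.7 189.1] [155.2 231.2]
0.64 439 [123.7 210.8] [114.7 187.1] [130.4 228.2]
[[0.525, 0.271, 0.102], [0.477, 0.256, 0.104], [0.585, 0.283, 0.102]]
the job is handed in; nothing more can be done
None
```

I snapped the three clips present (blue, red and yellow; no green one seen) onto the bar, stood both towers on the plate, pressed the start button to its stop and backed off, and handed in at about 50 s; the last camera check showed every print still in place, but I got no verdict back.

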